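# Pack the sample jar that stands behind two larger jars

### The arm

A 7-joint arm with a two-finger parallel gripper is mounted at the origin on a cart in front of the work surface, level with it; the furniture and walls round the work are solid. World frame = base frame: x ahead of the robot, y to its left, z up, the work surface at z = 0. Lengths are in m, angles in rad, forces in N, time in s.
With the tool pointing down it reaches from about 0.4 to 0.925 m from the base axis. Payload 4.1 kg.
Tool frame: the origin (TCP) lies on the centre line of the jaws, within the pads' length; the fingertips stand 17 mm ahead of it and the grasp point (between the pads) lies 2 mm behind it (arm.tcp_to_tips is the z of the fingertips in the tool frame, in m); z points along the fingers, y is the line along which they close (so a half turn about z gives the same grasp; the last joint's range is limited). The gripper opens to 85 mm and grips with 20 to 120 N. Pads are 22 mm wide; open, the fingers measure 114 mm over their backs; the gripper's body (76 mm by 85 mm) begins 54 mm behind the grasp point. The pads swing forward as they close: fully open they stand 13 mm farther back than shut.
Start: joints at [-1.266, 0.398, 0.045, 1.537, -0.019, 1.207, -0.051], TCP at [0.255, 0.598, 0.248] pointing down, gripper open.
Joint ranges: [-2.82, 2.82], [-0.49, 2.23], [-1.37, 1.46], [0, 2.46], [-1.36, 4.5], [0.23, 2], [-2.94, 2.94]. Speed limits (rad/s): [2.57, 2.57, 3.14, 3.14, 3.14, 3.14, 3.14].

### API

Orientations are given as a unit quaternion [x, y, z, w].
In Python, from bench import status, eyes, job_done, arm gives the robot as it stands.
- The arm moves only by the tool jog_arm, never from a script. Its argument "deltas" is a list of rows, each a list of 3 entries, a list of its own where there are three numbers: the opening, from 0 (shut) to 1 (fully open), then the shift along the tool's x, y, z in units of 50 cm (1.0 is 50 cm), then the turn about the tool's z in units of pi rad (1.0 is pi rad). In form: [[jaw, [x, y, z], yaw], ...]. A call has exactly 5 rows; each row is the pose to reach, as a shift and turn from the pose commanded when the call began, along the tool's axes at that moment, turning the shorter way round; what a row does not reach only later rows make up. A row lasts 1/12 s, in which the tool goes at most 41.7 mm and 7.16 degrees, less where a joint would pass 70% of its speed; a pose out of reach is approached as far as the arm can. A call with a number of a shift or a turn outside -1 to 1 is refused whole. A call with a gripper value outside its range is refused whole. The fingers move at their own pace and stop on an object; the grip force is fixed at half the most. Time passes only in rows, so rows that repeat a pose let the fingers close, or fill a call up. It gives the time, the measured TCP pose, the force, the opening and the grip force at its end, in the units of the state.
- status.state(): the state, without advancing time (a new reading comes with each control period).
- eyes.get_image(name): name is "side" or "top"; returns a dict with "image" (384x512x3 uint8, red, green, blue), "fov_y" (degrees; the focal length in pixels is half the picture's height over the tangent of half this angle, whatever the lens; pixels are square), "cx", "cy" (the principal point, pixels), "camera_from_world" (4x4, takes a point from world to camera coordinates). Camera axes: x right, y down, z forward; pixel columns grow to the right and rows downward; lengths in m; the calibration is good to about 2 mm. A picture is of the moment at which its call begins. There is no depth.
- job_done(): hands the job in; it is judged then, once.
The state is a dict: "t": time; "q": joint angles; "joint_vel": joint speeds; "effort": joint torques, N m; "ee_pos": TCP position; "tool_rot": TCP orientation; "ft_force": force on the tool from outside, world axes, zero at the start; "moment": the same for the moment, N m; "gripper_width": finger opening in m; "finger_force": force on a finger pad.
Only numpy, scipy, OpenCV 4.12 (cv2) and the standard library are available. Lean on these libraries where they do the work, as an engineer would, in place of code of your own. Each camera call takes 0.05 s, during which the arm holds its last target. There are 200 camera calls.

### The job

The small white jar stands in the grey storage tray behind two larger jars: move both larger jars aside into the empty shallow steel tray beside it, and only then take the small jar and press it all the way down into the pocket of the foam-lined case. When it is in and let go, put each larger jar back in the storage tray on the spot where it stood at the start. Keep all jars upright throughout.

Things in the scene. Friction and masses are not known exactly. Their poses are not given: they have to be found in the camera images.
- small_jar: Small white plastic jar with a slightly wider cap, round, 38 mm across at the foot to 40 mm at the cap, 57 mm tall, about 30 g. Origin at the centre of its underside, z up its axis. Starts behind (farther from the robot than) the two larger jars, too close to them for a gripper. Grip it by its upper 20 mm, to stay clear of the foam later.
- lid_jar: Red jar with a dark screw lid, round, 103 mm tall, about 140 g; body 68 mm across up to 75 mm height, lid 63 mm across from 81 to 103 mm (the lid is fixed; grip it there). Origin at the centre of its underside, z up. Top lower than the other large jar.
- knob_jar: Clear glass jar holding white powder, with a domed glass lid and knob, round, 137 mm tall to the top of the knob, about 320 g; body 68 mm across up to 80 mm height, about 62 to 66 mm across from there to 105 mm, then the lid tapers to the knob (the lid is fixed to the jar; grip the body at 72 to 95 mm height). Origin at the centre of its underside, z up.
- rack: Grey plastic storage tray, fixed, 180 mm (its x) by 210 mm (its y), in which the three jars start, the two large ones side by side in front (-x of the tray) and the small one behind them near the middle. Floor 4 mm thick; lip 18 mm high, back (+x) wall 45 mm, rear half of the sides 30 mm. Origin at the centre of the underside. Its yaw varies by up to 0.2 rad.
- side_tray: Empty shallow tray of bright steel (pale in pictures), fixed, 170 mm (its x) by 220 mm (its y), lip 14 mm high, walls and floor about 4 mm thick. Origin at the centre of its underside. Room for both large jars side by side along its y.
- case: Open grey carry case, fixed, 150 mm (its x) by 190 mm (its y) by 43 mm high, filled with dark foam up to 40 mm height, with a black handle on its -x side. Origin at the centre of its underside; the one pocket lies in the middle.
- pocket (a point): Centre of the foam pocket's floor, 12 mm above the case's underside. The pocket is 28 mm deep with rounded, flaring lips. Along the case's y it is 58 mm wide at the floor with firm sides; along its x two soft sprung foam pads 36 mm apart grip the 38 to 40 mm jar: push it down with 2 to 8 N. Fully in, its underside is on the floor, its top 29 mm above the foam.
Not all that is in view belongs to the job. What is shaped like the lid_jar but blue is not meant.

How it is judged:
By the outcome, as a careful person would: the job done as asked, in the order asked, and still so for the second after the job is handed in, with the robot touching nothing.
It also fails if it takes over 128 s, if anything falls off the work surface, if the arm or the gripper's body presses on something with over 40 N, if the wrist force passes 120 N, or if a joint passes its speed limit or range.

## Working session

There is one attempt and no reset: what is moved stays moved. The work goes in short steps, Python scripts to look and compute and a tool call to move; the robot and the scene stay as the last step left them, time stands still between calls to the robot, and variables do not carry over. Pictures are saved under pics/ and viewed, at most 14 in all, crops included, and the job is handed in when it is done.

Besides the shell and the picture viewer there is one more tool, called after "Request:" as name(argument=value, ...) on one line, values as JSON. jog_arm: Moves the arm, as the interface text tells. Shifts and turns lie within -1 to 1; 1 stands for 50 cm of shift or pi rad of turn. Its arguments: {"type":"object","properties":{"deltas":{"type":"array","items":{"type":"array"}}},"required":["deltas"]}

```bash
ls; mkdir -p pics; cat > h.py <<'E'
import numpy as np, cv2
from bench import status, eyes, job_done, arm
def grab(n,f=None):
    d=eyes.get_image(n)
    if f: cv2.imwrite('pics/'+f,d['image'][:,:,::-1])
    return d
def foc(d): return d['image'].shape[0]/2/np.tan(np.radians(d['fov_y'])/2)
def ray(d,u,v):
    T=np.array(d['camera_from_world']);R=T[:3,:3];f=foc(d)
    return -R.T@T[:3,3], R.T@np.array([(u-d['cx'])/f,(v-d['cy'])/f,1])
def onz(d,u,v,z):
    o,r=ray(d,u,v); return o+r*(z-o[2])/r[2]
def proj(d,p):
    T=np.array(d['camera_from_world']);c=T[:3,:3]@np.array(p)+T[:3,3]
    return foc(d)*c[:2]/c[2]+[d['cx'],d['cy']]
def tri(d1,p1,d2,p2):
    (a,r),(b,s)=ray(d1,*p1),ray(d2,*p2)
    k=np.linalg.lstsq(np.c_[r,-s],b-a,rcond=None)[0]
    P,Q=a+k[0]*r,b+k[1]*s
    return (P+Q)/2,np.linalg.norm(P-Q)
E
python3 - <<'E'
from h import *
for n in('top','side'):
    d=grab(n,n+'0.png');print(n,{k:v for k,v in d.items() if k!='image'}, ray(d,0,0)[0])
print(status.state(),arm.tcp_to_tips)
E
```

```text
pics
top {'fov_y': 57.23038831039634, 'cx': 255.422288932106, 'cy': 191.04953742914384, 'camera_from_world': array([[ 0.02136214, -0.99975544,  0.0057197 , -0.01376819],
       [-0.99215589, -0.02190387, -0.12307277,  0.52273456],
       [ 0.12316796, -0.00304574, -0.99238117,  1.06375694],
       [ 0.        ,  0.        ,  0.        ,  1.        ]])} [3.87907522e-01 9.25012016e-04 1.12006550e+00]
side {'fov_y': 57.72419052312641, 'cx': 255.9058292244165, 'cy': 194.38950767306716, 'camera_from_world': array([[ 0.97517002, -0.22133718,  0.00730006, -0.51926035],
       [-0.12327057, -0.56990168, -0.81241396,  0.09381966],
       [ 0.18397773,  0.79134186, -0.58303539,  0.85088466],
       [ 0.        ,  0.        ,  0.        ,  1.        ]])} [ 0.36138851 -0.73480428  0.5761069 ]
{'t': 0.1, 'q': array([-1.26599997,  0.39915423,  0.04501424,  1.53772855, -0.01868755,
        1.20687678, -0.05066409]), 'joint_vel': array([-2.19306510e-03, -2.08173537e-03,  6.69722765e-05, -3.74523438e-03,
        5.56884524e-04, -7.30825389e-04, -4.24850798e-04]), 'effort': array([ 4.20355718e-03, -4.76261508e+01,  1.37048587e+00, -2.54950762e+01,
        1.21106766e-02,  4.99898146e-03, -1.32508276e-05]), 'ee_pos': array([0.25515393, 0.59726099, 0.24735479]), 'tool_rot': array([ 2.00444411e-01,  9.79704688e-01, -8.65638281e-04, -1.12942020e-04]), 'ft_force': array([-0.00210459,  0.16436673,  1.06650449]), 'moment': array([-0.00131488,  0.03981247, -0.01546478]), 'finger_force': 0.0, 'gripper_width': 0.08528942282095346} 0.017
```

View pics/top0.png

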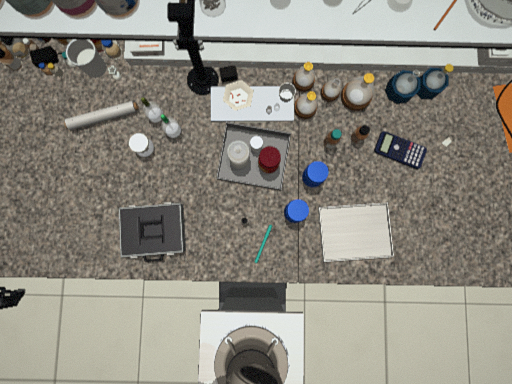

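View pics/side0.png

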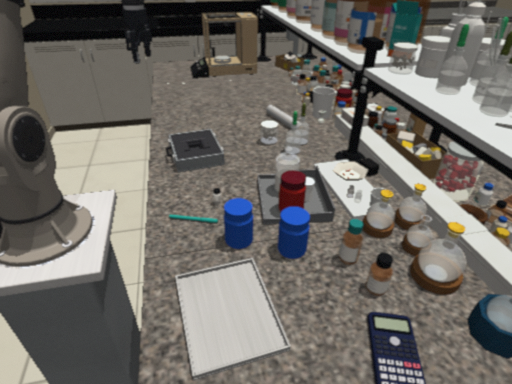

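The top view shows the rack around (254,157), with knob_jar at (237,152), lid_jar at (269,159) and small_jar at (256,142). The case is at (152,230) and the steel tray at (356,233). Two blue decoys stand at (316,174) and (297,211). I'll enlarge crops to measure.

```bash
python3 - <<'E'
import cv2
t=cv2.imread('pics/top0.png');s=cv2.imread('pics/side0.png')
cv2.imwrite('pics/t1.png',cv2.resize(t[110:270,110:300],None,fx=4,fy=4,interpolation=2)[:600,:760])
cv2.imwrite('pics/s1.png',cv2.resize(s[125:255,155:345],None,fx=4,fy=4,interpolation=2))
E
```

```text
(no output)
```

View pics/t1.png

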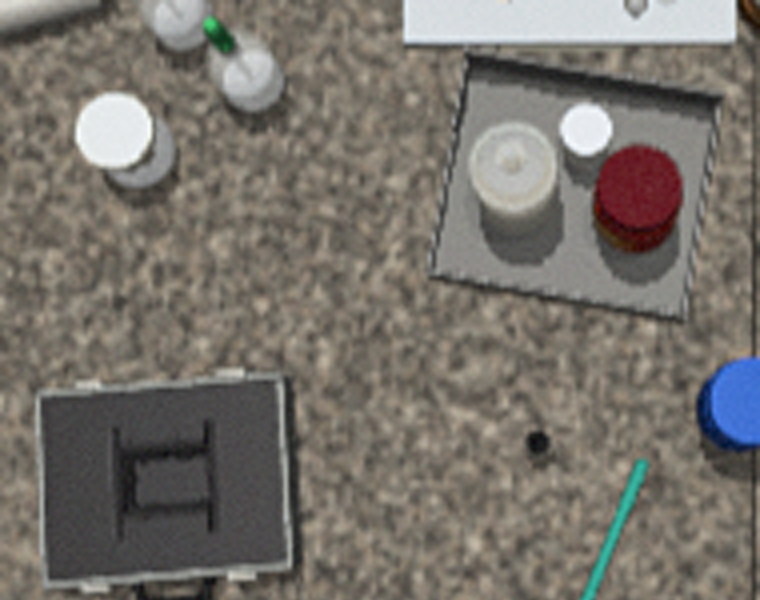

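View pics/s1.png

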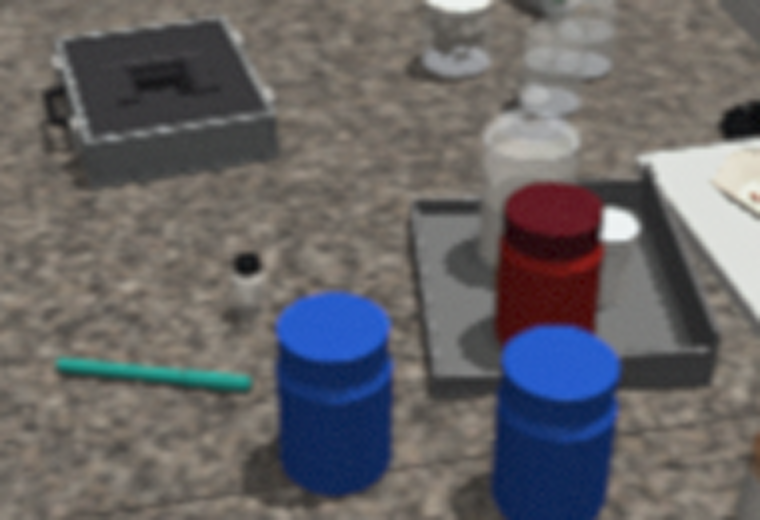

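The crops show the case rim corners at about (120,209), (181,204), (183,251) and (122,256), with the pocket near (152,230). In the rack, the lid jar top is near (269,158), the knob at (238,150) and the small cap at (257,142). I'll refine these with masks.

```bash
cat > m.py <<'E'
from h import *
def load(n):
    return grab(n)
def cen(d,box,cond,hull=True):
    x0,y0,x1,y1=box; im=d['image'][y0:y1,x0:x1].astype(int)
    m=cond(im[...,0],im[...,1],im[...,2]).astype(np.uint8)
    c=max(cv2.findContours(m,0,cv2.CHAIN_APPROX_NONE)[0],key=cv2.contourArea)
    c=cv2.convexHull(c); e=cv2.minAreaRect(c); M=cv2.moments(c)
    return np.array([M['m10']/M['m00']+x0,M['m01']/M['m00']+y0]),e,cv2.boxPoints(e)+[x0,y0]
E
python3 - <<'E'
from m import *
t=grab('top');s=grab('side')
white=lambda r,g,b:(r>200)&(b>200)
red=lambda r,g,b:(r>50)&(g<45)&(b<60)&(b>g)
def lidred(r,g,b): return (r>60)&(g<40)&(r-g>50)
for n,d,box in(('top',t,(255,140,285,175)),('side',s,(275,165,312,215))):
    c,e,_=cen(d,box,lidred);print(n,'red',c,e)
    x0,y0,x1,y1=box
    print(d['image'][y0:y1:3,int(c[0])].tolist())
c,e,_=cen(t,(245,130,268,150),white);print('cap top',c,e)
c,e,_=cen(s,(300,170,320,195),white);print('cap side',c,e)
c,e,b=cen(t,(310,195,405,275),lambda r,g,b:(r>165)&(b>140));print('tray top',c,e,b.tolist())
c,e,b2=cen(s,(165,250,300,380),lambda r,g,b:(r>165)&(b>140));print('tray side',c,e)
for p in b: print(onz(t,*p,0.014))
def T(u,v): return 110+u/4,110+v/4
def S(u,v): return 155+u/4,125+v/4
for n,a,b in(('lid',(638,188),(555,215)),('knob',(513,161),(536,97)),('small',(587,130),(616,224)),('rackFL',(430,275),(432,385)),('rackFR',(685,318),(435,388)),('rackBR',(720,97),(715,345)),('rackBL',(468,55),(645,168)),
 ('caseBL',(40,395),(222,22)),('caseBR',(285,377),(272,118)),('caseFR',(291,566),(80,135)),('caseFL',(50,583),(60,42)),('pocket',(167,480),(160,80))):
    print(n,*tri(t,T(*a),s,S(*b)))
print('lid z.103',onz(t,*T(638,188),.107),'knob',onz(t,*T(513,161),.141),'small',onz(t,*T(587,130),.061))
for z,q in((.018,(430,275)),(.018,(685,318)),(.045,(720,97)),(.045,(468,55)),(.043,(40,395)),(.043,(285,377)),(.043,(291,566)),(.043,(50,583)),(.04,(167,480))): print(z,onz(t,*T(*q),z))
print('blues',onz(t,316,172,.103),onz(t,297,210,.103))
E
```

```text
top red [269.17301363 157.76445698] ((14.0, 18.0), (22.0, 20.0), 90.0)
[[137, 137, 134], [141, 141, 138], [104, 65, 67], [104, 28, 36], [102, 30, 35], [104, 34, 40], [103, 23, 40], [109, 36, 42], [113, 39, 42], [47, 21, 20], [58, 19, 19], [59, 49, 44]]
side red [291.62236068 196.43544479] ((17.0, 32.0), (22.0, 24.0), 90.0)
[[150, 147, 141], [148, 146, 139], [102, 41, 45], [99, 25, 34], [100, 28, 38], [101, 27, 37], [76, 21, 29], [41, 10, 13], [51, 14, 17], [97, 23, 22], [74, 16, 13], [74, 17, 16], [72, 17, 15], [73, 12, 9], [45, 87, 191], [37, 90, 201], [39, 92, 202]]
cap top [256.04025765 141.75201288] ((11.000000953674316, 12.0), (11.31370735168457, 11.31370735168457), 45.0)
cap side [309.25974026 181.08658009] ((9.5, 11.0), (6.0, 7.0), 90.0)
tray top [354.40720474 231.85143639] ((44.72587585449219, 36.662437438964844), (55.002723693847656, 68.18342590332031), 85.91438293457031) [[318.76140785217285, 206.65989685058594], [386.77156829833984, 201.80203247070312], [390.69034576416016, 256.66497802734375], [322.68018341064453, 261.52284240722656]]
tray side [228.32048375 317.90878685]
[... 910 characters left out ...]
4409 0.39438382 0.03990617] 0.002209410178834362
pocket [0.3962245  0.31149345 0.03722868] 0.0014473996773692668
lid z.103 [ 0.61528823 -0.04136311  0.107     ] knob [0.62521747 0.04923438 0.141     ] small [ 0.67034307 -0.00319643  0.061     ]
0.018 [0.56128333 0.11846467 0.018     ]
0.018 [ 0.53142012 -0.08391252  0.018     ]
0.045 [ 0.70357838 -0.10718148  0.045     ]
0.045 [0.7330305  0.09174328 0.045     ]
0.043 [0.45791344 0.4104931  0.043     ]
0.043 [0.47579379 0.22410554 0.043     ]
0.043 [0.33306838 0.21283198 0.043     ]
0.043 [0.31664171 0.39327368 0.043     ]
0.04 [0.39548185 0.31072498 0.04      ]
blues [ 0.57438434 -0.17873362  0.103     ] [ 0.46153053 -0.12370859  0.103     ]
```

```bash
cat > plan.py <<'E'
from h import *
from scipy.spatial.transform import Rotation as Ro
def yawof(R): return np.degrees(np.arctan2(R[1,1],R[0,1]))   # world angle of tool y
def plan(wps,step=.19,cur=None):
    "wps: (x,y,z,yaw of tool y in deg[,calls]); prints the total shift/turn per call"
    s=status.state(); p=np.array(s['ee_pos']);a=yawof(Ro.from_quat(s['tool_rot']).as_matrix())
    print('t',round(s['t'],2),'at',p.round(4),round(a,2),'w',round(s['gripper_width'],4))
    for w in wps:
        tgt=np.array(w[:3]); da=(w[3]-a+90)%180-90
        n=w[4] if len(w)>4 else int(max(1,np.ceil(np.linalg.norm(tgt-p)/step),np.ceil(abs(da)/34)))
        for i in range(n):
            ex=np.array([np.cos(np.radians(a+90)),np.sin(np.radians(a+90)),0]);ey=np.array([np.cos(np.radians(a)),np.sin(np.radians(a)),0])
            d=(tgt-p)/(n-i); r=(w[3]-a+90)%180-90; r/=(n-i)
            print('  ',np.round([d@ex/.5,d@ey/.5,-d[2]/.5],4),'yaw',round(-r/180,4))
            p=p+d;a+=r
E
python3 - <<'E'
from plan import *
plan([(.617,-.041,.25,-8.4),(.617,-.041,.13,-8.4)])
E
```

```text
t 0.2 at [0.2553 0.5974 0.2477] 66.87 w 0.0859
   [-0.2917 -0.2225 -0.0012] yaw 0.1045
   [-0.3479 -0.1165 -0.0012] yaw 0.1045
   [-0.3669  0.0019 -0.0012] yaw 0.1045
   [-0.3466  0.1202 -0.0012] yaw 0.1045
   [ 0.   -0.    0.24] yaw -0.0
```

Request:
jog_arm(deltas=[[1, [-0.058, -0.044, 0], 0.021], [1, [-0.116, -0.088, 0], 0.042], [1, [-0.174, -0.132, 0], 0.063], [1, [-0.232, -0.176, 0], 0.084], [1, [-0.29, -0.22, 0], 0.105]])

```text
t: 0.62
ee_pos: [0.346, 0.4379, 0.2482]
tool_rot: [0.36, 0.933, -0.0, -0.0]
ft_force: [0.5, 0.2, 0.0]
gripper_width: 0.0855
finger_force: 0.0
```

Request:
jog_arm(deltas=[[1, [-0.07, -0.023, 0], 0.021], [1, [-0.14, -0.046, 0], 0.042], [1, [-0.21, -0.069, 0], 0.063], [1, [-0.28, -0.092, 0], 0.084], [1, [-0.35, -0.115, 0], 0.105]])

```text
t: 1.03
ee_pos: [0.4375, 0.278, 0.2484]
tool_rot: [0.508, 0.861, 0.0, -0.0]
ft_force: [1.5, -0.7, -0.5]
gripper_width: 0.0855
finger_force: 0.0
```

Request:
jog_arm(deltas=[[1, [-0.073, 0, 0], 0.021], [1, [-0.146, 0, 0], 0.042], [1, [-0.22, 0, 0], 0.063], [1, [-0.293, 0, 0], 0.084], [1, [-0.367, 0, 0], 0.105]])

```text
t: 1.45
ee_pos: [0.5266, 0.1178, 0.2484]
tool_rot: [0.643, 0.766, 0.0, -0.0]
ft_force: [0.8, 0.8, 0.6]
gripper_width: 0.0853
finger_force: 0.0
```

```bash
python3 - <<'E'
from plan import *
plan([(.617,-.041,.25,-8.4),(.617,-.041,.15,-8.4)])
E
```

```text
t 1.45 at [0.5266 0.1178 0.2484] 10.0 w 0.0853
   [-0.3442  0.123  -0.0032] yaw 0.1022
   [-0.   0.   0.2] yaw -0.0
```

Request:
jog_arm(deltas=[[1, [-0.07, 0.024, 0], 0.02], [1, [-0.14, 0.048, 0], 0.04], [1, [-0.21, 0.073, 0], 0.06], [1, [-0.28, 0.098, 0], 0.08], [1, [-0.344, 0.123, 0], 0.102]])

```text
t: 1.87
ee_pos: [0.6175, -0.0413, 0.2483]
tool_rot: [0.757, 0.653, -0.0, 0.0]
ft_force: [1.2, 0.6, 0.7]
gripper_width: 0.0853
finger_force: 0.0
```

Request:
jog_arm(deltas=[[1, [0, 0, 0.05], 0], [1, [0, 0, 0.1], 0], [1, [0, 0, 0.15], 0], [1, [0, 0, 0.18], 0], [1, [0, 0, 0.18], 0]])

```text
t: 2.28
ee_pos: [0.6142, -0.0385, 0.1542]
tool_rot: [0.756, 0.655, -0.003, -0.003]
ft_force: [0.4, 0.2, -0.1]
gripper_width: 0.0859
finger_force: 0.0
```

```bash
python3 - <<'E'
from plan import *
plan([(.617,-.041,.094,-8.4)])
t=grab('top');s=grab('side')
a=cv2.resize(t['image'][120:200,210:300],None,fx=4,fy=4,interpolation=2);b=cv2.resize(s['image'][125:225,250:340],None,fx=4,fy=4,interpolation=2)
o=np.zeros((400,720,3),np.uint8);o[:320,:360]=a;o[:,360:]=b
cv2.imwrite('pics/a1.png',o[:,:,::-1])
E
```

```text
t 2.28 at [ 0.6142 -0.0385  0.1542] -8.18 w 0.0859
   [-0.0041  0.0062  0.1205] yaw 0.0012
```

View pics/a1.png

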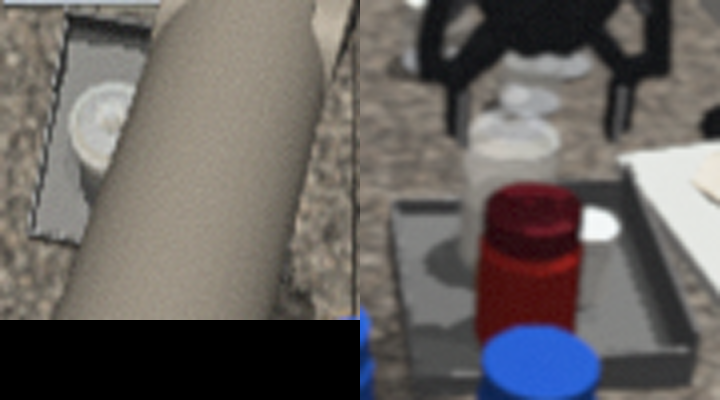

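The side view shows the open fingers at about x=455 and 618 (crop), straddling the red lid, which is centred at 533. I'll descend.

Request:
jog_arm(deltas=[[1, [-0.004, 0.006, 0.03], 0], [1, [-0.004, 0.006, 0.06], 0], [1, [-0.004, 0.006, 0.09], 0], [1, [-0.004, 0.006, 0.12], 0], [1, [-0.004, 0.006, 0.12], 0]])

```text
t: 2.8
ee_pos: [0.6185, -0.0412, 0.0963]
tool_rot: [0.756, 0.655, -0.001, -0.001]
ft_force: [-0.2, 0.6, 0.8]
gripper_width: 0.0853
finger_force: 0.0
```

```bash
python3 - <<'E'
from plan import *
plan([(.617,-.041,.094,-8.4)]);print(status.state()['tool_rot'],status.state()['joint_vel'])
E
```

```text
t 2.8 at [ 0.6185 -0.0412  0.0963] -8.17 w 0.0853
   [-0.0001 -0.003   0.0045] yaw 0.0013
[ 0.75570721  0.65490749 -0.00121061 -0.00115666] [-0.00764384 -0.02814019  0.0177318  -0.02898065  0.0147877   0.03853771
 -0.01277804]
```

Request:
jog_arm(deltas=[[1, [0, -0.002, 0.004], 0], [0.5, [0, -0.002, 0.004], 0], [0, [0, -0.002, 0.004], 0], [0, [0, -0.002, 0.004], 0], [0, [0, -0.002, 0.004], 0]])

```text
t: 3.22
ee_pos: [0.6196, -0.0414, 0.0983]
tool_rot: [0.756, 0.655, 0.001, 0.0]
ft_force: [-2.2, 0.7, 4.1]
gripper_width: 0.0603
finger_force: 64.4
```

Request:
jog_arm(deltas=[[0, [0, 0, 0], 0], [0, [0, 0, 0], 0], [0, [0, 0, 0], 0], [0, [0, 0, 0], 0], [0, [0, 0, 0], 0]])

```text
t: 3.63
ee_pos: [0.6196, -0.0414, 0.0984]
tool_rot: [0.756, 0.655, 0.001, 0.0]
ft_force: [-0.8, -0.2, 4.6]
gripper_width: 0.0602
finger_force: 64.4
```

```bash
python3 - <<'E'
from plan import *
plan([(.617,-.041,.25,-8.4),(.41,-.366,.25,5.3),(.41,-.366,.11,5.3)])
E
```

```text
t 3.63 at [ 0.6196 -0.0414  0.0984] -8.19 w 0.0602
   [ 1.000e-04 -5.300e-03 -3.032e-01] yaw 0.0012
   [-0.2345 -0.1049 -0.    ] yaw -0.0254
   [-0.2254 -0.1232 -0.    ] yaw -0.0254
   [-0.2149 -0.1408 -0.    ] yaw -0.0254
   [0.   0.   0.28] yaw -0.0
```

Request:
jog_arm(deltas=[[0, [0, 0, -0.04], 0], [0, [0, 0, -0.1], 0], [0, [0, 0, -0.17], 0], [0, [0, 0, -0.24], 0], [0, [0, 0, -0.3], 0]])

```text
t: 4.05
ee_pos: [0.6192, -0.0417, 0.2496]
tool_rot: [0.756, 0.655, 0.001, 0.001]
ft_force: [0.2, 0.6, -1.0]
gripper_width: 0.0598
finger_force: 65.6
```

Request:
jog_arm(deltas=[[0, [-0.03, -0.013, 0], -0.005], [0, [-0.08, -0.036, 0], -0.01], [0, [-0.13, -0.058, 0], -0.015], [0, [-0.182, -0.081, 0], -0.02], [0, [-0.235, -0.105, 0], -0.025]])

```text
t: 4.47
ee_pos: [0.5495, -0.1511, 0.2472]
tool_rot: [0.729, 0.684, 0.001, 0.0]
ft_force: [1.1, -1.0, -0.5]
gripper_width: 0.0602
finger_force: 65.6
```

Request:
jog_arm(deltas=[[0, [-0.045, -0.025, 0], -0.005], [0, [-0.09, -0.05, 0], -0.01], [0, [-0.135, -0.074, 0], -0.015], [0, [-0.18, -0.098, 0], -0.02], [0, [-0.225, -0.123, 0], -0.025]])

```text
t: 4.88
ee_pos: [0.4808, -0.2596, 0.2472]
tool_rot: [0.702, 0.712, 0.001, 0.001]
ft_force: [-0.5, 0.1, -1.5]
gripper_width: 0.0601
finger_force: 65.6
```

Request:
jog_arm(deltas=[[0, [-0.05, -0.035, 0], -0.005], [0, [-0.1, -0.07, 0], -0.01], [0, [-0.15, -0.1, 0], -0.015], [0, [-0.19, -0.125, 0], -0.02], [0, [-0.215, -0.141, 0], -0.025]])

```text
t: 5.3
ee_pos: [0.4101, -0.3701, 0.2474]
tool_rot: [0.675, 0.738, -0.0, 0.001]
ft_force: [-0.1, -0.1, -1.2]
gripper_width: 0.0605
finger_force: 65.6
```

```bash
python3 - <<'E'
from plan import *
plan([(.41,-.366,.11,5.3)]);
t=grab('top','b1.png')
E
```

```text
t 5.3 at [ 0.4101 -0.3701  0.2474] 5.11 w 0.0605
   [0.0081 0.0006 0.2747] yaw -0.001
```

View pics/b1.png

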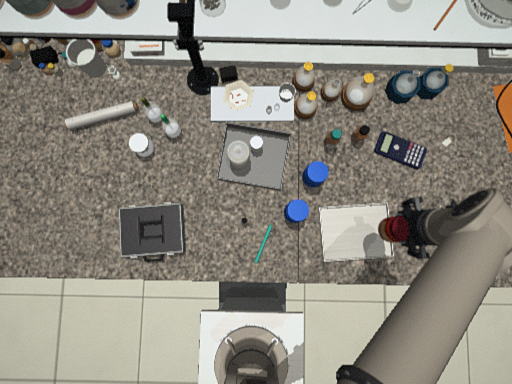

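The red jar hangs at (396,229) over the right part of the tray, and the rack now holds the knob jar and small jar. I'll lower it.

Request:
jog_arm(deltas=[[0, [0.004, 0, 0.06], 0], [0, [0.008, 0, 0.13], 0], [0, [0.008, 0, 0.2], 0], [0, [0.008, 0, 0.25], 0], [0, [0.008, 0, 0.27], 0]])

```text
t: 5.77
ee_pos: [0.4108, -0.3606, 0.1082]
tool_rot: [0.673, 0.739, -0.0, -0.003]
ft_force: [-1.4, -0.1, -1.1]
gripper_width: 0.0602
finger_force: 65.6
```

Request:
jog_arm(deltas=[[0, [0, 0, 0.007], 0], [0, [0, 0, 0.014], 0], [0, [0, 0, 0.02], 0], [0, [0, 0, 0.02], 0], [0, [0, 0, 0.02], 0]])

```text
t: 6.18
ee_pos: [0.4129, -0.3635, 0.1025]
tool_rot: [0.674, 0.739, 0.0, 0.001]
ft_force: [0.3, -1.1, -0.9]
gripper_width: 0.0605
finger_force: 65.6
```

Request:
jog_arm(deltas=[[0, [0, 0, 0.003], 0], [0, [0, 0, 0.006], 0], [0, [0, 0, 0.008], 0], [0, [0, 0, 0.008], 0], [0, [0, 0, 0.008], 0]])

```text
t: 6.6
ee_pos: [0.4124, -0.3636, 0.0984]
tool_rot: [0.674, 0.739, 0.0, 0.001]
ft_force: [-1.2, 1.5, 6.2]
gripper_width: 0.0603
finger_force: 66.1
```

Request:
jog_arm(deltas=[[0.9, [0, 0, -0.002], 0], [1, [0, 0, -0.002], 0], [1, [0, 0, -0.002], 0], [1, [0, 0, -0.002], 0], [1, [0, 0, -0.002], 0]])

```text
t: 7.02
ee_pos: [0.4121, -0.3629, 0.0982]
tool_rot: [0.674, 0.739, 0.0, -0.0]
ft_force: [0.5, 0.1, 0.3]
gripper_width: 0.0853
finger_force: 0.0
```

Request:
jog_arm(deltas=[[1, [0, 0, -0.03], 0], [1, [0, 0, -0.09], 0], [1, [0, 0, -0.16], 0], [1, [0, 0, -0.22], 0], [1, [0, 0, -0.26], 0]])

```text
t: 7.43
ee_pos: [0.4127, -0.364, 0.2312]
tool_rot: [0.674, 0.739, 0.0, 0.002]
ft_force: [1.8, -0.3, -0.2]
gripper_width: 0.0854
finger_force: 0.0
```

```bash
python3 - <<'E'
from plan import *
plan([(.628,.05,.23,-8.4),(.628,.05,.13,-8.4)]);
t=grab('top','c1.png')
# knob jar and small cap again in the clear side view
s=grab('side')
im=np.zeros((480,800,3),np.uint8)
im[:,:400]=cv2.resize(s['image'][130:250,250:350],(400,480),interpolation=2)
im[:400,400:]=cv2.resize(t['image'][110:210,210:310],(400,400),interpolation=2)
cv2.imwrite('pics/c2.png',im[:,:,::-1])
E
```

```text
t 7.43 at [ 0.4127 -0.364   0.2312] 5.29 w 0.0854
   [0.2616 0.1684 0.0008] yaw 0.0253
   [0.2741 0.147  0.0008] yaw 0.0253
   [0.285  0.1248 0.0008] yaw 0.0253
   [ 0.  -0.   0.2] yaw -0.0
```

View pics/c2.png

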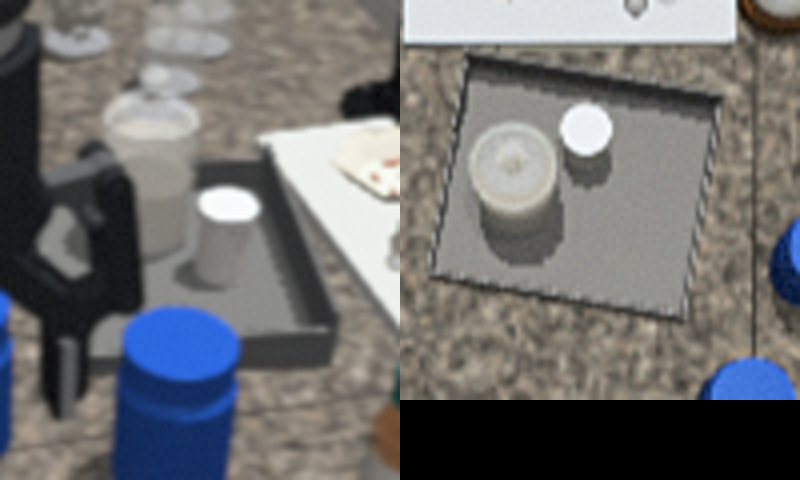

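Both jars still stand in the rack. The small cap is at crop (229,204) in the side view and (587,130) in the top view. The knob is at (157,80) in the side view and (513,161) in the top view.

Request:
jog_arm(deltas=[[1, [0.05, 0.032, 0], 0.005], [1, [0.1, 0.065, 0], 0.01], [1, [0.155, 0.1, 0], 0.015], [1, [0.21, 0.135, 0], 0.02], [1, [0.262, 0.168, 0], 0.025]])

```text
t: 7.95
ee_pos: [0.4836, -0.2227, 0.2272]
tool_rot: [0.702, 0.712, -0.0, -0.001]
ft_force: [0.8, -0.2, 1.1]
gripper_width: 0.0853
finger_force: 0.0
```

Request:
jog_arm(deltas=[[1, [0.055, 0.03, 0], 0.005], [1, [0.11, 0.06, 0], 0.01], [1, [0.165, 0.09, 0], 0.015], [1, [0.22, 0.118, 0], 0.02], [1, [0.274, 0.147, 0], 0.025]])

```text
t: 8.37
ee_pos: [0.5549, -0.0849, 0.2271]
tool_rot: [0.73, 0.684, -0.001, -0.001]
ft_force: [1.1, -0.6, 0.3]
gripper_width: 0.0854
finger_force: 0.0
```

Request:
jog_arm(deltas=[[1, [0.06, 0.027, 0], 0.005], [1, [0.12, 0.054, 0], 0.01], [1, [0.18, 0.08, 0], 0.015], [1, [0.24, 0.105, 0], 0.02], [1, [0.285, 0.125, 0], 0.025]])

```text
t: 8.78
ee_pos: [0.6269, 0.0552, 0.2266]
tool_rot: [0.755, 0.656, -0.0, -0.001]
ft_force: [0.8, 0.8, 0.8]
gripper_width: 0.0855
finger_force: 0.0
```

```bash
python3 - <<'E'
from plan import *
t=grab('top');s=grab('side')
print('small',tri(t,(256.4,142.1),s,(306.9,180.6)),onz(t,256.4,142.1,.061))
print('knob',tri(t,(237.9,149.9),s,(288.9,149.6)),onz(t,237.9,149.9,.139))
print('lid start',tri(t,(269.12,156.6),s,(293.4,178.4)),onz(t,269.12,156.6,.107))
plan([(.628,.05,.14,-8.4),(.628,.05,.089,-8.4)])
E
```

```text
small (array([ 0.67197071, -0.00215535,  0.06064009]), np.float64(0.0005762365059943156)) [ 0.67158345 -0.00209024  0.061     ]
knob (array([0.63093891, 0.05030746, 0.13113588]), np.float64(0.004617851983638447)) [0.62669883 0.0503578  0.139     ]
lid start (array([ 0.61860573, -0.04062611,  0.09942896]), np.float64(0.0008696511929807746)) [ 0.61646099 -0.04022735  0.107     ]
t 8.88 at [0.6275 0.0583 0.2261] -7.7 w 0.0855
   [-0.0164  0.0032  0.1722] yaw 0.0039
   [0.    0.    0.102] yaw -0.0
```

Request:
jog_arm(deltas=[[1, [-0.005, 0.001, 0.04], 0.002], [1, [-0.01, 0.002, 0.08], 0.004], [1, [-0.015, 0.003, 0.12], 0.004], [1, [-0.015, 0.003, 0.15], 0.004], [1, [-0.015, 0.003, 0.17], 0.004]])

```text
t: 9.3
ee_pos: [0.6251, 0.0426, 0.1404]
tool_rot: [0.76, 0.65, -0.002, -0.001]
ft_force: [-1.2, 0.0, -0.2]
gripper_width: 0.0853
finger_force: 0.0
```

```bash
python3 - <<'E'
from plan import *
s=grab('side')
plan([(.628,.05,.091,-8.4)])
cv2.imwrite('pics/d1.png',cv2.resize(s['image'][90:210,230:350],(600,600),interpolation=2)[:,:,::-1])
E
```

```text
t 9.35 at [0.6244 0.043  0.1391] -8.97 w 0.0851
   [0.015  0.0049 0.0963] yaw -0.0032
```

View pics/d1.png

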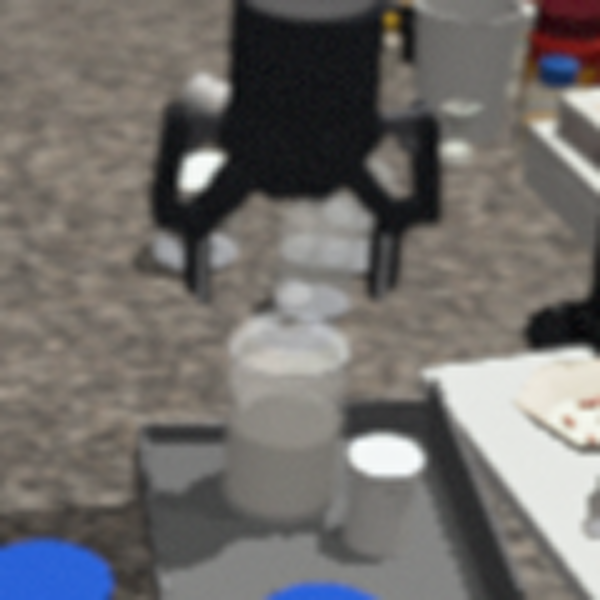

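The fingers (crop x≈205 and 385) straddle the jar, which is centred at about 288. I'll correct y, let it settle and then descend.

Request:
jog_arm(deltas=[[1, [0.007, 0.002, 0], 0], [1, [0.014, 0.005, 0], -0.003], [1, [0.014, 0.005, 0], -0.003], [1, [0.014, 0.005, 0], -0.003], [1, [0.014, 0.005, 0], -0.003]])

```text
t: 9.77
ee_pos: [0.6313, 0.0505, 0.1442]
tool_rot: [0.757, 0.654, 0.001, 0.0]
ft_force: [0.2, -0.9, -0.4]
gripper_width: 0.0854
finger_force: 0.0
```

Request:
jog_arm(deltas=[[1, [0, 0, 0], 0], [1, [0, 0, 0], 0], [1, [0, 0, 0], 0], [1, [0, 0, 0], 0], [1, [0, 0, 0], 0]])

```text
t: 10.18
ee_pos: [0.6306, 0.0503, 0.1433]
tool_rot: [0.757, 0.654, 0.0, -0.0]
ft_force: [1.2, -0.3, -0.4]
gripper_width: 0.0855
finger_force: 0.0
```

```bash
python3 - <<'E'
from plan import *
plan([(.628,.05,.09,-8.4)])
E
```

```text
t 10.18 at [0.6306 0.0503 0.1433] -8.38 w 0.0855
   [-0.0013 -0.0051  0.1066] yaw 0.0001
```

Request:
jog_arm(deltas=[[1, [0, -0.003, 0.03], 0], [1, [0, -0.003, 0.06], 0], [1, [0, -0.003, 0.085], 0], [1, [0, -0.003, 0.1], 0], [1, [0, -0.003, 0.106], 0]])

```text
t: 10.6
ee_pos: [0.6283, 0.0506, 0.0887]
tool_rot: [0.757, 0.654, -0.001, -0.001]
ft_force: [-1.2, -0.3, -0.3]
gripper_width: 0.0856
finger_force: 0.0
```

Request:
jog_arm(deltas=[[1, [0, 0, 0], 0], [1, [0, 0, 0], 0], [0.5, [0, 0, 0], 0], [0, [0, 0, 0], 0], [0, [0, 0, 0], 0]])

```text
t: 11.02
ee_pos: [0.6304, 0.0506, 0.0923]
tool_rot: [0.757, 0.654, 0.001, 0.001]
ft_force: [0.6, -0.1, 6.2]
gripper_width: 0.0639
finger_force: 69.1
```

Request:
jog_arm(deltas=[[0, [0, 0, 0], 0], [0, [0, 0, 0], 0], [0, [0, 0, 0], 0], [0, [0, 0, 0], 0], [0, [0, 0, 0], 0]])

```text
t: 11.43
ee_pos: [0.6304, 0.0505, 0.0922]
tool_rot: [0.757, 0.654, 0.001, 0.001]
ft_force: [-0.5, 0.4, 4.5]
gripper_width: 0.0632
finger_force: 69.1
```

```bash
python3 - <<'E'
from plan import *
plan([(.629,.05,.23,-8.4),(.401,-.268,.23,5.3),(.401,-.268,.1,5.3)])
E
```

```text
t 11.43 at [0.6304 0.0505 0.0922] -8.38 w 0.0632
   [-0.0014 -0.0026 -0.2756] yaw 0.0001
   [-0.2319 -0.1194  0.    ] yaw -0.0254
   [-0.2217 -0.1375  0.    ] yaw -0.0254
   [-0.21   -0.1547  0.    ] yaw -0.0254
   [0.   0.   0.26] yaw -0.0
```

Request:
jog_arm(deltas=[[0, [0, 0, -0.03], 0], [0, [0, 0, -0.09], 0], [0, [0, 0, -0.16], 0], [0, [0, 0, -0.23], 0], [0, [0, 0, -0.29], 0]])

```text
t: 11.85
ee_pos: [0.6291, 0.0504, 0.2374]
tool_rot: [0.757, 0.654, 0.0, 0.0]
ft_force: [0.5, 0.3, -3.0]
gripper_width: 0.0635
finger_force: 71.1
```

Request:
jog_arm(deltas=[[0, [-0.03, -0.016, 0], -0.005], [0, [-0.08, -0.041, 0], -0.01], [0, [-0.13, -0.067, 0], -0.015], [0, [-0.18, -0.093, 0], -0.02], [0, [-0.232, -0.12, 0], -0.025]])

```text
t: 12.27
ee_pos: [0.5516, -0.0562, 0.2351]
tool_rot: [0.73, 0.683, -0.0, -0.0]
ft_force: [1.0, -0.4, -2.6]
gripper_width: 0.0636
finger_force: 70.9
```

Request:
jog_arm(deltas=[[0, [-0.045, -0.028, 0], -0.005], [0, [-0.09, -0.056, 0], -0.01], [0, [-0.135, -0.084, 0], -0.015], [0, [-0.18, -0.111, 0], -0.02], [0, [-0.222, -0.138, 0], -0.025]])

```text
t: 12.68
ee_pos: [0.4751, -0.1628, 0.2352]
tool_rot: [0.703, 0.711, 0.0, -0.0]
ft_force: [0.3, -1.0, -3.2]
gripper_width: 0.0639
finger_force: 70.9
```

Request:
jog_arm(deltas=[[0, [-0.05, -0.037, 0], -0.005], [0, [-0.1, -0.074, 0], -0.01], [0, [-0.15, -0.11, 0], -0.015], [0, [-0.19, -0.14, 0], -0.02], [0, [-0.21, -0.155, 0], -0.025]])

```text
t: 13.1
ee_pos: [0.3968, -0.2705, 0.2353]
tool_rot: [0.676, 0.736, -0.0, -0.0]
ft_force: [0.4, -0.8, -4.0]
gripper_width: 0.0635
finger_force: 70.9
```

Request:
jog_arm(deltas=[[0, [0, 0, 0], 0], [0, [0, 0, 0], 0], [0, [0, 0, 0], 0], [0, [0, 0, 0], 0], [0, [0, 0, 0], 0]])

```text
t: 13.52
ee_pos: [0.401, -0.2663, 0.2351]
tool_rot: [0.674, 0.739, 0.0, -0.0]
ft_force: [-0.8, -0.2, -3.6]
gripper_width: 0.0632
finger_force: 70.9
```

```bash
python3 - <<'E'
from plan import *
plan([(.401,-.268,.1,5.3)])
t=grab('top');s=grab('side')
im=np.zeros((480,800,3),np.uint8)
im[:,:400]=cv2.resize(s['image'][180:372,160:320],(400,480),interpolation=2)
im[:400,400:]=cv2.resize(t['image'][180:280,305:405],(400,400),interpolation=2)
cv2.imwrite('pics/e1.png',im[:,:,::-1])
E
```

```text
t 13.52 at [ 0.401  -0.2663  0.2351] 5.26 w 0.0632
   [-0.0035 -0.0004  0.2703] yaw -0.0002
```

View pics/e1.png

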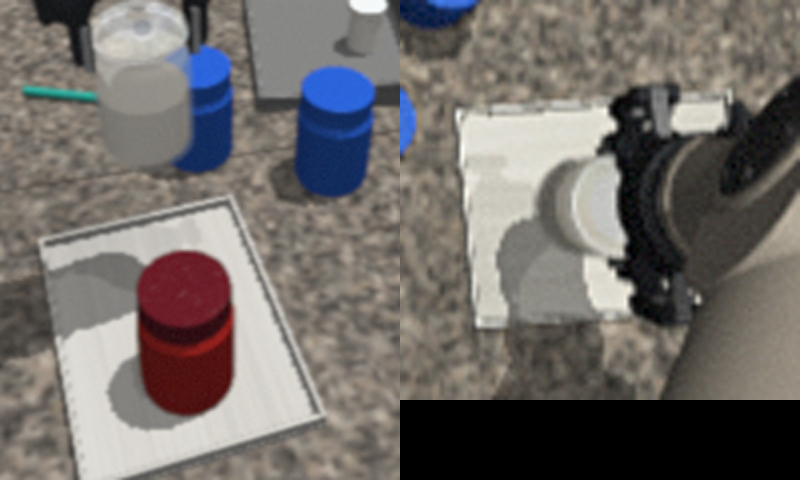

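The red jar stands upright in the tray, and the knob jar hangs upright above the tray's other half. I'll lower it.

Request:
jog_arm(deltas=[[0, [-0.002, 0, 0.06], 0], [0, [-0.003, 0, 0.13], 0], [0, [-0.003, 0, 0.2], 0], [0, [-0.003, 0, 0.25], 0], [0, [-0.003, 0, 0.275], 0]])

```text
t: 14.03
ee_pos: [0.3987, -0.2671, 0.0945]
tool_rot: [0.674, 0.738, -0.001, -0.003]
ft_force: [-0.3, 1.4, -2.6]
gripper_width: 0.0628
finger_force: 70.9
```

Request:
jog_arm(deltas=[[0, [0, 0, 0], 0], [0, [0, 0, 0.004], 0], [0, [0, 0, 0.008], 0], [0, [0, 0, 0.01], 0], [0, [0, 0, 0.01], 0]])

```text
t: 14.45
ee_pos: [0.4012, -0.2691, 0.0936]
tool_rot: [0.675, 0.738, 0.001, 0.001]
ft_force: [0.2, -0.4, -3.8]
gripper_width: 0.0638
finger_force: 70.9
```

Request:
jog_arm(deltas=[[0, [0, 0, 0.003], 0], [0, [0, 0, 0.005], 0], [0, [0, 0, 0.005], 0], [0, [0, 0, 0.005], 0], [0, [0, 0, 0.005], 0]])

```text
t: 14.87
ee_pos: [0.4013, -0.2692, 0.0922]
tool_rot: [0.675, 0.738, 0.001, 0.0]
ft_force: [-2.1, 3.2, 11.0]
gripper_width: 0.0632
finger_force: 73.2
```

Request:
jog_arm(deltas=[[0.9, [0, 0, -0.003], 0], [1, [0, 0, -0.003], 0], [1, [0, 0, -0.003], 0], [1, [0, 0, -0.003], 0], [1, [0, 0, -0.003], 0]])

```text
t: 15.28
ee_pos: [0.4005, -0.2689, 0.0918]
tool_rot: [0.675, 0.738, 0.0, 0.0]
ft_force: [-0.7, 0.0, -0.1]
gripper_width: 0.0854
finger_force: 0.0
```

Request:
jog_arm(deltas=[[1, [0, 0, -0.03], 0], [1, [0, 0, -0.09], 0], [1, [0, 0, -0.16], 0], [1, [0, 0, -0.22], 0], [1, [0, 0, -0.26], 0]])

```text
t: 15.7
ee_pos: [0.4011, -0.2698, 0.2245]
tool_rot: [0.675, 0.738, 0.001, 0.002]
ft_force: [0.0, 0.7, 0.2]
gripper_width: 0.0852
finger_force: 0.0
```

```bash
python3 - <<'E'
from plan import *
white=lambda r,g,b:(r>195)&(b>195)
from m import cen
t=grab('top','f1.png');s=grab('side','f1s.png')
a=cen(t,(245,130,268,150),white)[0];b=cen(s,(290,165,325,195),white)[0]
print(a,b,tri(t,a,s,b))
plan([(.672,-.002,.22,-8.4)])
E
```

```text
[256.02183406 141.76564774] [306.48427673 180.68134172] (array([ 0.67233971, -0.0007647 ,  0.05965234]), np.float64(0.001261260572064881))
t 15.8 at [ 0.4025 -0.2703  0.2251] 5.14 w 0.0854
   [0.1621 0.195  0.0034] yaw 0.0251
   [0.1769 0.1816 0.0034] yaw 0.0251
   [0.1906 0.1671 0.0034] yaw 0.0251
```

View pics/f1.png

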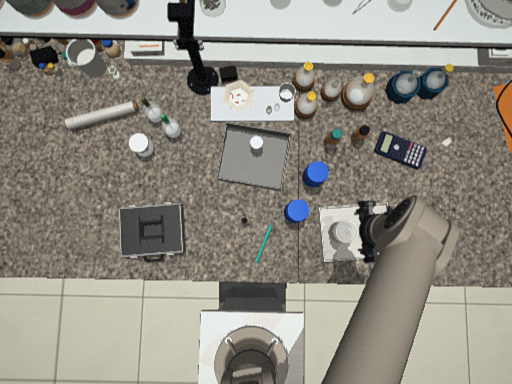

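Only the small jar is left in the rack, cap at (256,142), and both larger jars are in the steel tray. I'll grip the small jar diagonally, to keep the fingers off the back wall.

```bash
python3 - <<'E'
from plan import *
plan([(.672,-.0015,.2,60)])
E
```

```text
t 15.8 at [ 0.4025 -0.2703  0.2251] 5.14 w 0.0854
   [0.1624 0.195  0.0167] yaw -0.1016
   [0.093  0.2361 0.0167] yaw -0.1016
   [0.0142 0.2534 0.0167] yaw -0.1016
```

Request:
jog_arm(deltas=[[1, [0.025, 0.03, 0], -0.02], [1, [0.055, 0.065, 0], -0.04], [1, [0.09, 0.105, 0], -0.06], [0.8, [0.125, 0.15, 0], -0.08], [0.75, [0.162, 0.195, 0], -0.1]])

```text
t: 16.22
ee_pos: [0.4911, -0.1771, 0.2204]
tool_rot: [0.549, 0.836, -0.0, -0.001]
ft_force: [0.5, -0.2, -0.0]
gripper_width: 0.065
finger_force: 0.0
```

Request:
jog_arm(deltas=[[0.75, [0.018, 0.047, 0], -0.02], [0.75, [0.036, 0.094, 0], -0.04], [0.75, [0.055, 0.141, 0.005], -0.06], [0.75, [0.074, 0.188, 0.01], -0.08], [0.75, [0.093, 0.236, 0.02], -0.1]])

```text
t: 16.63
ee_pos: [0.5814, -0.0876, 0.2102]
tool_rot: [0.411, 0.912, 0.0, -0.001]
ft_force: [0.7, 0.4, -0.2]
gripper_width: 0.0641
finger_force: 0.0
```

Request:
jog_arm(deltas=[[0.75, [0.003, 0.055, 0], -0.02], [0.75, [0.006, 0.11, 0], -0.04], [0.75, [0.009, 0.165, 0.01], -0.06], [0.75, [0.012, 0.22, 0.02], -0.08], [0.75, [0.014, 0.253, 0.03], -0.1]])

```text
t: 17.05
ee_pos: [0.6726, 0.0037, 0.194]
tool_rot: [0.262, 0.965, 0.001, -0.001]
ft_force: [-0.1, 0.8, -0.7]
gripper_width: 0.0641
finger_force: 0.0
```

Request:
jog_arm(deltas=[[0.75, [0, 0, 0], 0], [0.75, [0, 0, 0], 0], [0.75, [0, 0, 0], 0], [0.75, [0, 0, 0], 0], [0.75, [0, 0, 0], 0]])

```text
t: 17.47
ee_pos: [0.6707, -0.0032, 0.1971]
tool_rot: [0.267, 0.964, -0.0, 0.0]
ft_force: [0.6, -0.5, 0.7]
gripper_width: 0.064
finger_force: 0.0
```

```bash
python3 - <<'E'
from plan import *
plan([(.672,-.0015,.1,60),(.672,-.0015,.056,60)])
E
```

```text
t 17.47 at [ 0.6707 -0.0032  0.1971] 59.0 w 0.064
   [-0.0005  0.0044  0.1941] yaw -0.0055
   [0.    0.    0.088] yaw -0.0
```

Request:
jog_arm(deltas=[[0.75, [0, 0.002, 0.05], 0], [0.75, [0, 0.004, 0.1], 0], [0.75, [0, 0.004, 0.14], 0], [0.75, [0, 0.004, 0.17], 0], [0.75, [0, 0.004, 0.19], 0]])

```text
t: 17.88
ee_pos: [0.6709, -0.0008, 0.1002]
tool_rot: [0.267, 0.964, -0.0, -0.001]
ft_force: [-0.6, -0.3, 0.2]
gripper_width: 0.064
finger_force: 0.0
```

Request:
jog_arm(deltas=[[0.75, [0, 0, 0], 0], [0.75, [0, 0, 0], 0], [0.75, [0, 0, 0], 0], [0.75, [0, 0, 0], 0], [0.75, [0, 0, 0], 0]])

```text
t: 18.3
ee_pos: [0.673, -0.0003, 0.1032]
tool_rot: [0.266, 0.964, 0.0, 0.001]
ft_force: [-0.6, -0.6, 0.7]
gripper_width: 0.064
finger_force: 0.0
```

```bash
python3 - <<'E'
from plan import *
s=grab('side')
cv2.imwrite('pics/g1.png',cv2.resize(s['image'][110:230,240:360],(600,600),interpolation=2)[:,:,::-1])
plan([(.672,-.0015,.056,60)])
E
```

```text
t 18.35 at [ 6.729e-01 -2.000e-04  1.029e-01] 59.13 w 0.0641
   [ 0.0001 -0.0031  0.0938] yaw -0.0048
```

View pics/g1.png

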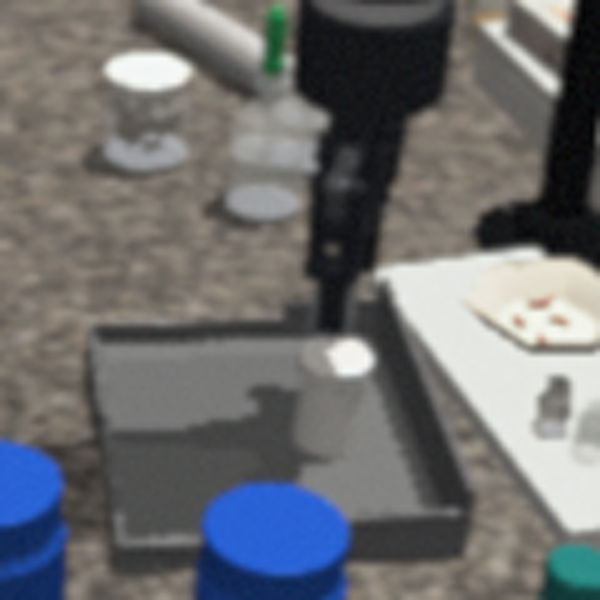

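The gripper at (332,320) is lined up over the small cap at (337,357). I'll descend and grip.

Request:
jog_arm(deltas=[[0.75, [0, -0.003, 0.03], 0], [0.75, [0, -0.003, 0.06], 0], [0.75, [0, -0.003, 0.08], 0], [0.75, [0, -0.003, 0.092], 0], [0.75, [0, -0.003, 0.092], 0]])

```text
t: 18.77
ee_pos: [0.6705, -0.0013, 0.0544]
tool_rot: [0.266, 0.964, -0.0, -0.001]
ft_force: [0.4, -0.6, -0.1]
gripper_width: 0.0638
finger_force: 0.0
```

Request:
jog_arm(deltas=[[0.75, [0, 0, 0], 0], [0.75, [0, 0, 0], 0], [0.4, [0, 0, 0], 0], [0, [0, 0, 0], 0], [0, [0, 0, 0], 0]])

```text
t: 19.18
ee_pos: [0.6722, -0.0017, 0.0569]
tool_rot: [0.266, 0.964, 0.0, 0.001]
ft_force: [-0.4, -0.2, 3.7]
gripper_width: 0.0378
finger_force: 60.4
```

Request:
jog_arm(deltas=[[0, [0, 0, 0], 0], [0, [0, 0, 0], 0], [0, [0, 0, 0], 0], [0, [0, 0, 0], 0], [0, [0, 0, 0], 0]])

```text
t: 19.6
ee_pos: [0.6722, -0.0018, 0.0569]
tool_rot: [0.266, 0.964, 0.0, 0.001]
ft_force: [-0.0, -0.2, 5.1]
gripper_width: 0.0375
finger_force: 60.6
```

```bash
python3 - <<'E'
from plan import *
plan([(.672,-.0015,.19,59),(.397,.3115,.19,59)])
E
```

```text
t 19.6 at [ 0.6722 -0.0018  0.0569] 59.11 w 0.0375
   [ 0.0006  0.0003 -0.2662] yaw 0.0006
   [ 0.2646  0.0844 -0.    ] yaw -0.0
   [ 0.2646  0.0844 -0.    ] yaw -0.0
   [ 0.2646  0.0844 -0.    ] yaw -0.0
```

Request:
jog_arm(deltas=[[0, [0, 0, -0.03], 0], [0, [0, 0, -0.09], 0], [0, [0, 0, -0.15], 0], [0, [0, 0, -0.21], 0], [0, [0, 0, -0.266], 0]])

```text
t: 20.02
ee_pos: [0.6712, -0.0013, 0.1899]
tool_rot: [0.266, 0.964, 0.0, -0.0]
ft_force: [0.2, 0.4, -0.8]
gripper_width: 0.0372
finger_force: 60.2
```

Request:
jog_arm(deltas=[[0, [0.03, 0.01, 0], 0], [0, [0.085, 0.027, 0], 0], [0, [0.145, 0.046, 0], 0], [0, [0.205, 0.065, 0], 0], [0, [0.265, 0.084, 0], 0]])

```text
t: 20.43
ee_pos: [0.5778, 0.1035, 0.1883]
tool_rot: [0.266, 0.964, 0.0, -0.0]
ft_force: [0.4, 0.5, 0.7]
gripper_width: 0.0377
finger_force: 60.2
```

Request:
jog_arm(deltas=[[0, [0.053, 0.017, 0], 0], [0, [0.106, 0.034, 0], 0], [0, [0.159, 0.051, 0], 0], [0, [0.212, 0.068, 0], 0], [0, [0.265, 0.084, 0], 0]])

```text
t: 20.85
ee_pos: [0.4857, 0.2076, 0.1885]
tool_rot: [0.266, 0.964, -0.0, -0.0]
ft_force: [0.5, 1.4, 0.0]
gripper_width: 0.0374
finger_force: 60.2
```

Request:
jog_arm(deltas=[[0, [0.065, 0.021, 0], 0], [0, [0.13, 0.042, 0], 0], [0, [0.19, 0.06, 0], 0], [0, [0.24, 0.077, 0], 0], [0, [0.265, 0.084, 0], 0]])

```text
t: 21.27
ee_pos: [0.3916, 0.3139, 0.1885]
tool_rot: [0.264, 0.965, 0.0, -0.001]
ft_force: [0.4, 0.0, -0.4]
gripper_width: 0.0375
finger_force: 60.2
```

Request:
jog_arm(deltas=[[0, [0, 0, 0], 0], [0, [0, 0, 0], 0], [0, [0, 0, 0], 0], [0, [0, 0, 0], 0], [0, [0, 0, 0], 0]])

```text
t: 21.68
ee_pos: [0.3959, 0.3094, 0.1888]
tool_rot: [0.267, 0.964, -0.0, 0.0]
ft_force: [-0.8, 0.2, -0.6]
gripper_width: 0.0373
finger_force: 60.2
```

```bash
python3 - <<'E'
from plan import *
plan([(.397,.3115,.105,59)])
E
```

```text
t 21.68 at [0.3959 0.3094 0.1888] 58.97 w 0.0373
   [0.0003 0.0048 0.1676] yaw -0.0001
```

Request:
jog_arm(deltas=[[0, [0, 0.004, 0.05], 0], [0, [0, 0.004, 0.1], 0], [0, [0, 0.004, 0.14], 0], [0, [0, 0.004, 0.165], 0], [0, [0, 0.004, 0.172], 0]])

```text
t: 22.1
ee_pos: [0.3953, 0.3104, 0.1006]
tool_rot: [0.267, 0.964, -0.002, -0.001]
ft_force: [-0.2, 0.2, -0.6]
gripper_width: 0.0377
finger_force: 60.2
```

Request:
jog_arm(deltas=[[0, [0, 0, 0], 0], [0, [0, 0, 0], 0], [0, [0, 0, 0], 0], [0, [0, 0, 0], 0], [0, [0, 0, 0], 0]])

```text
t: 22.52
ee_pos: [0.3965, 0.3128, 0.1037]
tool_rot: [0.266, 0.964, 0.001, 0.0]
ft_force: [0.0, 0.9, -0.0]
gripper_width: 0.0373
finger_force: 60.2
```

```bash
python3 - <<'E'
from plan import *
t=grab('top');s=grab('side')
plan([(.397,.3115,.065,59)])
im=np.zeros((480,800,3),np.uint8)
im[:400,:400]=cv2.resize(s['image'][105:185,155:235],(400,400),interpolation=2)
im[:400,400:]=cv2.resize(t['image'][190:270,110:190],(400,400),interpolation=2)
cv2.imwrite('pics/i1.png',im[:,:,::-1])
E
```

```text
t 22.62 at [0.3962 0.3126 0.1034] 59.13 w 0.0374
   [-0.0026 -0.0011  0.0768] yaw 0.0007
```

View pics/i1.png

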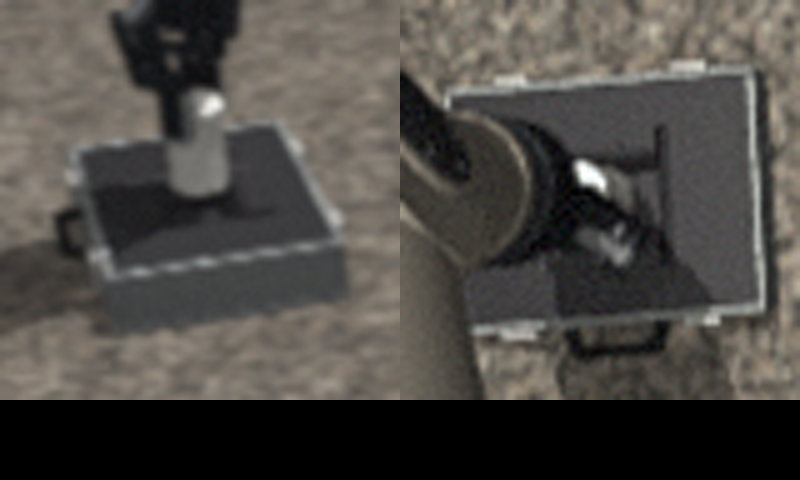

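The jar hangs upright just above the foam, over the pocket: its foot is at (198,190) in the side crop, and the pocket's pads show either side of it in the top crop. I'll press it down in steps.

Request:
jog_arm(deltas=[[0, [0, 0, 0.012], 0], [0, [0, 0, 0.024], 0], [0, [0, 0, 0.036], 0], [0, [0, 0, 0.046], 0], [0, [0, 0, 0.05], 0]])

```text
t: 23.03
ee_pos: [0.3959, 0.3121, 0.0768]
tool_rot: [0.266, 0.964, -0.0, -0.0]
ft_force: [1.1, 0.4, 0.6]
gripper_width: 0.0376
finger_force: 60.4
```

Request:
jog_arm(deltas=[[0, [0, 0, 0.006], 0], [0, [0, 0, 0.012], 0], [0, [0, 0, 0.017], 0], [0, [0, 0, 0.017], 0], [0, [0, 0, 0.017], 0]])

```text
t: 23.45
ee_pos: [0.3958, 0.3123, 0.069]
tool_rot: [0.266, 0.964, -0.0, -0.0]
ft_force: [0.1, 0.5, -0.9]
gripper_width: 0.0372
finger_force: 60.2
```

Request:
jog_arm(deltas=[[0, [0, 0, 0.003], 0], [0, [0, 0, 0.006], 0], [0, [0, 0, 0.008], 0], [0, [0, 0, 0.008], 0], [0, [0, 0, 0.008], 0]])

```text
t: 23.87
ee_pos: [0.3959, 0.3124, 0.0653]
tool_rot: [0.266, 0.964, 0.0, -0.0]
ft_force: [0.3, 0.1, -1.3]
gripper_width: 0.0377
finger_force: 60.4
```

Request:
jog_arm(deltas=[[0, [0, 0, 0.002], 0], [0, [0, 0, 0.004], 0], [0, [0, 0, 0.004], 0], [0, [0, 0, 0.004], 0], [0, [0, 0, 0.004], 0]])

```text
t: 24.28
ee_pos: [0.3961, 0.3124, 0.0648]
tool_rot: [0.266, 0.964, 0.0, -0.0]
ft_force: [-4.2, -1.9, 13.9]
gripper_width: 0.0371
finger_force: 61.7
```

```bash
python3 - <<'E'
from plan import *
t=grab('top');s=grab('side')
plan([])
im=np.zeros((480,800,3),np.uint8)
im[:400,:400]=cv2.resize(s['image'][105:185,155:235],(400,400),interpolation=2)
im[:400,400:]=cv2.resize(t['image'][190:270,110:190],(400,400),interpolation=2)
cv2.imwrite('pics/i2.png',im[:,:,::-1])
E
```

```text
t 24.38 at [0.3961 0.3124 0.0648] 59.12 w 0.0374
```

View pics/i2.png

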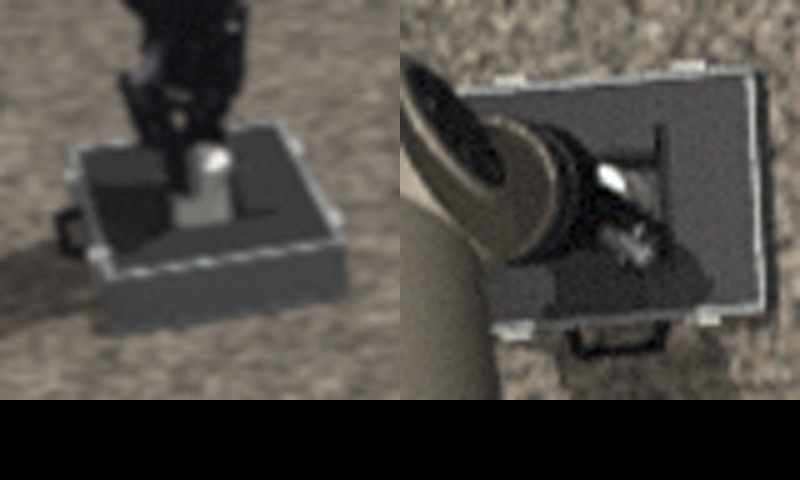

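The force rise at TCP z 0.0648 matches the pocket floor (0.0649 expected), and the jar sits upright in the foam. I'll release and retreat.

Request:
jog_arm(deltas=[[0.6, [0, 0, -0.002], 0], [0.75, [0, 0, -0.002], 0], [0.75, [0, 0, -0.002], 0], [0.75, [0, 0, -0.002], 0], [0.75, [0, 0, -0.002], 0]])

```text
t: 24.8
ee_pos: [0.3958, 0.3122, 0.064]
tool_rot: [0.266, 0.964, -0.0, -0.0]
ft_force: [-0.8, -0.0, -0.5]
gripper_width: 0.0636
finger_force: 0.0
```

Request:
jog_arm(deltas=[[0.75, [0, 0, -0.03], 0], [0.75, [0, 0, -0.09], 0], [0.75, [0, 0, -0.16], 0], [0.75, [0, 0, -0.23], 0], [0.75, [0, 0, -0.3], 0]])

```text
t: 25.22
ee_pos: [0.3956, 0.3119, 0.2156]
tool_rot: [0.266, 0.964, -0.0, -0.0]
ft_force: [0.8, 0.5, -0.9]
gripper_width: 0.0644
finger_force: 0.0
```

```bash
python3 - <<'E'
from plan import *
from m import cen
t=grab('top');s=grab('side')
w=lambda r,g,b:(r>190)&(b>190)
try:
    a=cen(t,(140,210,170,245),w)[0];b=cen(s,(180,120,215,150),w)[0];print('small cap',a,b,tri(t,a,s,b))
except Exception as e: print(e)
red=lambda r,g,b:(r>75)&(g<50)&(r-g>40)
lid=cen(s,(190,250,270,300),red);print('lid side top',lid[0],lid[1],onz(s,*lid[0],.107))
lt=cen(t,(365,200,400,255),lambda r,g,b:(r>60)&(g<60)&(r-g>35))
print('lid top-cam',lt[0],lt[1],onz(t,*lt[0],.1))
plan([(.401,-.269,.23,5.2)])
E
```

```text
small cap [148.47597598 228.82432432] [194.2        136.12380952] (array([0.39797639, 0.31233876, 0.06891651]), np.float64(0.0011137212665050132))
lid side top [233.1462963 291.1154321] ((43.0, 40.0), (18.0, 36.0), 90.0) [ 0.41127214 -0.35935332  0.107     ]
lid top-cam [377.78145695 229.20272259] ((13.0, 29.5), (21.0, 26.0), 90.0) [ 0.41131678 -0.35783339  0.1       ]
t 25.32 at [0.3991 0.3148 0.2201] 59.11 w 0.0639
   [-0.1507 -0.25   -0.005 ] yaw 0.0749
   [-0.2048 -0.208  -0.005 ] yaw 0.0749
   [-0.2476 -0.1545 -0.005 ] yaw 0.0749
   [-0.2768 -0.0926 -0.005 ] yaw 0.0749
```

The cap triangulates to z = 0.069, so the small jar is fully seated. Next is the knob jar, going round the inner reach limit.

```bash
python3 - <<'E'
from plan import *
plan([(.51,.02,.225,28),(.401,-.269,.225,5.2)])
E
```

```text
t 25.32 at [0.3991 0.3148 0.2201] 59.11 w 0.0639
   [-0.2465 -0.1961 -0.0049] yaw 0.0864
   [-0.2901 -0.1228 -0.0049] yaw 0.0864
   [-0.204  -0.2319 -0.    ] yaw 0.0633
   [-0.2458 -0.187  -0.    ] yaw 0.0633
```

Request:
jog_arm(deltas=[[0.75, [-0.05, -0.04, 0], 0.017], [0.75, [-0.1, -0.08, 0], 0.034], [0.75, [-0.15, -0.12, 0], 0.051], [0.75, [-0.2, -0.16, 0], 0.068], [0.75, [-0.247, -0.196, 0], 0.086]])

```text
t: 25.73
ee_pos: [0.4516, 0.1628, 0.2136]
tool_rot: [0.395, 0.919, -0.0, -0.0]
ft_force: [0.8, 0.3, -0.3]
gripper_width: 0.0644
finger_force: 0.0
```

Request:
jog_arm(deltas=[[1, [-0.058, -0.024, 0], 0.017], [1, [-0.116, -0.048, 0], 0.034], [1, [-0.174, -0.072, 0], 0.051], [1, [-0.232, -0.097, 0], 0.068], [1, [-0.29, -0.123, 0], 0.086]])

```text
t: 26.15
ee_pos: [0.5072, 0.0161, 0.2136]
tool_rot: [0.515, 0.857, -0.0, -0.0]
ft_force: [0.4, 0.7, 0.1]
gripper_width: 0.0853
finger_force: 0.0
```

Request:
jog_arm(deltas=[[1, [-0.04, -0.046, 0], 0.013], [1, [-0.08, -0.092, 0], 0.026], [1, [-0.12, -0.138, 0], 0.039], [1, [-0.16, -0.185, 0], 0.052], [1, [-0.204, -0.232, 0], 0.064]])

```text
t: 26.57
ee_pos: [0.4519, -0.1281, 0.2135]
tool_rot: [0.598, 0.802, -0.0, -0.001]
ft_force: [1.3, 0.2, 0.8]
gripper_width: 0.0851
finger_force: 0.0
```

Request:
jog_arm(deltas=[[1, [-0.055, -0.042, 0], 0.013], [1, [-0.11, -0.084, 0], 0.026], [1, [-0.165, -0.126, 0], 0.039], [1, [-0.21, -0.16, 0], 0.052], [1, [-0.246, -0.187, 0], 0.064]])

```text
t: 26.98
ee_pos: [0.3969, -0.274, 0.2138]
tool_rot: [0.676, 0.736, -0.0, -0.0]
ft_force: [-0.1, 0.4, -0.8]
gripper_width: 0.0854
finger_force: 0.0
```

Request:
jog_arm(deltas=[[1, [0, 0, 0], 0], [1, [0, 0, 0], 0], [1, [0, 0, 0], 0], [1, [0, 0, 0], 0], [1, [0, 0, 0], 0]])

```text
t: 27.4
ee_pos: [0.3994, -0.2705, 0.214]
tool_rot: [0.674, 0.739, 0.0, -0.0]
ft_force: [0.1, 0.0, 0.5]
gripper_width: 0.0856
finger_force: 0.0
```

```bash
python3 - <<'E'
from plan import *
plan([(.4013,-.2692,.14,5.2),(.4013,-.2692,.09,5.2)])
E
```

```text
t 27.4 at [ 0.3994 -0.2705  0.214 ] 5.29 w 0.0856
   [0.0022 0.004  0.148 ] yaw 0.0005
   [0.  0.  0.1] yaw -0.0
```

Request:
jog_arm(deltas=[[1, [0.002, 0.004, 0.05], 0], [1, [0.002, 0.004, 0.1], 0], [1, [0.002, 0.004, 0.15], 0], [1, [0.002, 0.004, 0.18], 0], [1, [0.002, 0.004, 0.2], 0]])

```text
t: 27.82
ee_pos: [0.4002, -0.269, 0.1124]
tool_rot: [0.674, 0.739, -0.0, -0.001]
ft_force: [0.7, 0.6, 0.3]
gripper_width: 0.0851
finger_force: 0.0
```

Request:
jog_arm(deltas=[[1, [0, 0, 0.02], 0], [1, [0, 0, 0.035], 0], [1, [0, 0, 0.046], 0], [1, [0, 0, 0.046], 0], [1, [0, 0, 0.046], 0]])

```text
t: 28.23
ee_pos: [0.401, -0.2708, 0.0915]
tool_rot: [0.675, 0.738, 0.0, 0.0]
ft_force: [-0.4, 0.5, -1.0]
gripper_width: 0.0854
finger_force: 0.0
```

Request:
jog_arm(deltas=[[1, [0.003, 0, 0.002], 0], [1, [0.003, 0, 0.002], 0], [0.5, [0.003, 0, 0.002], 0], [0, [0.003, 0, 0.002], 0], [0, [0.003, 0, 0.002], 0]])

```text
t: 28.65
ee_pos: [0.4012, -0.2692, 0.0915]
tool_rot: [0.675, 0.738, 0.001, 0.0]
ft_force: [-0.6, 1.5, 9.3]
gripper_width: 0.064
finger_force: 64.0
```

Request:
jog_arm(deltas=[[0, [0, 0, 0], 0], [0, [0, 0, 0], 0], [0, [0, 0, 0], 0], [0, [0, 0, 0], 0], [0, [0, 0, 0], 0]])

```text
t: 29.07
ee_pos: [0.4012, -0.2692, 0.0915]
tool_rot: [0.675, 0.738, 0.001, 0.0]
ft_force: [-2.1, 1.7, 9.1]
gripper_width: 0.064
finger_force: 63.9
```

```bash
python3 - <<'E'
from plan import *
plan([(.4013,-.2692,.235,5.2),(.6295,.0505,.235,-8.4)])
E
```

```text
t 29.07 at [ 0.4012 -0.2692  0.0915] 5.15 w 0.064
   [-0.      0.0003 -0.287 ] yaw -0.0003
   [ 0.1985  0.1708 -0.    ] yaw 0.0252
   [ 0.2113  0.1546 -0.    ] yaw 0.0252
   [ 0.2229  0.1374 -0.    ] yaw 0.0252
```

Request:
jog_arm(deltas=[[0, [0, 0, -0.03], 0], [0, [0, 0, -0.09], 0], [0, [0, 0, -0.16], 0], [0, [0, 0, -0.23], 0], [0, [0, 0, -0.287], 0]])

```text
t: 29.48
ee_pos: [0.4002, -0.2694, 0.2355]
tool_rot: [0.675, 0.738, 0.0, 0.0]
ft_force: [1.4, -0.2, -3.6]
gripper_width: 0.0634
finger_force: 68.9
```

Request:
jog_arm(deltas=[[0, [0.025, 0.021, 0], 0.005], [0, [0.065, 0.056, 0], 0.01], [0, [0.11, 0.095, 0], 0.015], [0, [0.155, 0.133, 0], 0.02], [0, [0.199, 0.171, 0], 0.025]])

```text
t: 29.9
ee_pos: [0.4767, -0.1609, 0.2334]
tool_rot: [0.704, 0.711, 0.0, -0.001]
ft_force: [0.4, -0.3, -3.5]
gripper_width: 0.0636
finger_force: 68.9
```

Request:
jog_arm(deltas=[[0, [0.042, 0.031, 0], 0.005], [0, [0.084, 0.062, 0], 0.01], [0, [0.126, 0.093, 0], 0.015], [0, [0.168, 0.124, 0], 0.02], [0, [0.211, 0.155, 0], 0.025]])

```text
t: 30.32
ee_pos: [0.553, -0.0549, 0.2331]
tool_rot: [0.731, 0.683, -0.0, -0.001]
ft_force: [0.2, -0.4, -3.0]
gripper_width: 0.064
finger_force: 68.9
```

Request:
jog_arm(deltas=[[0, [0.052, 0.032, 0], 0.005], [0, [0.105, 0.064, 0], 0.01], [0, [0.155, 0.095, 0], 0.015], [0, [0.195, 0.12, 0], 0.02], [0, [0.223, 0.137, 0], 0.025]])

```text
t: 30.73
ee_pos: [0.6296, 0.0542, 0.2325]
tool_rot: [0.756, 0.655, -0.0, -0.001]
ft_force: [0.3, -0.1, -3.8]
gripper_width: 0.0639
finger_force: 68.9
```

Request:
jog_arm(deltas=[[0, [0, 0, 0], 0], [0, [0, 0, 0], 0], [0, [0, 0, 0], 0], [0, [0, 0, 0], 0], [0, [0, 0, 0], 0]])

```text
t: 31.15
ee_pos: [0.6284, 0.0491, 0.2339]
tool_rot: [0.758, 0.653, -0.0, -0.0]
ft_force: [0.2, 0.2, -3.2]
gripper_width: 0.0638
finger_force: 68.9
```

```bash
python3 - <<'E'
from plan import *
plan([(.630,.0505,.1,-8.4)])
E
```

```text
t 31.15 at [0.6284 0.0491 0.2339] -8.49 w 0.0638
   [0.0033 0.0026 0.2678] yaw -0.0005
```

Request:
jog_arm(deltas=[[0, [0.003, 0.002, 0.06], 0], [0, [0.003, 0.002, 0.13], 0], [0, [0.003, 0.002, 0.2], 0], [0, [0.003, 0.002, 0.25], 0], [0, [0.003, 0.002, 0.27], 0]])

```text
t: 31.57
ee_pos: [0.627, 0.0514, 0.0948]
tool_rot: [0.757, 0.653, -0.003, -0.002]
ft_force: [-1.1, -0.6, -3.2]
gripper_width: 0.0637
finger_force: 68.9
```

Request:
jog_arm(deltas=[[0, [0, 0, 0], 0], [0, [0, 0, 0.004], 0], [0, [0, 0, 0.008], 0], [0, [0, 0, 0.01], 0], [0, [0, 0, 0.01], 0]])

```text
t: 31.98
ee_pos: [0.6312, 0.052, 0.0952]
tool_rot: [0.757, 0.654, 0.001, 0.001]
ft_force: [0.2, 0.1, -3.4]
gripper_width: 0.0638
finger_force: 68.9
```

Request:
jog_arm(deltas=[[0, [-0.003, -0.002, 0], 0], [0, [-0.003, -0.002, 0.003], 0], [0, [-0.003, -0.002, 0.006], 0], [0, [-0.003, -0.002, 0.008], 0], [0, [-0.003, -0.002, 0.008], 0]])

```text
t: 32.4
ee_pos: [0.6295, 0.0505, 0.0916]
tool_rot: [0.757, 0.654, 0.001, -0.0]
ft_force: [-2.7, 0.8, 6.6]
gripper_width: 0.0641
finger_force: 70.1
```

Contact. Release, rise and go back for the lid jar.

Request:
jog_arm(deltas=[[0.9, [0, 0, -0.002], 0], [1, [0, 0, -0.002], 0], [1, [0, 0, -0.002], 0], [1, [0, 0, -0.002], 0], [1, [0, 0, -0.002], 0]])

```text
t: 32.82
ee_pos: [0.6291, 0.0506, 0.0907]
tool_rot: [0.757, 0.654, 0.0, 0.0]
ft_force: [-0.1, -1.6, -1.0]
gripper_width: 0.0853
finger_force: 0.0
```

Request:
jog_arm(deltas=[[1, [0, 0, -0.03], 0], [1, [0, 0, -0.09], 0], [1, [0, 0, -0.16], 0], [1, [0, 0, -0.22], 0], [1, [0, 0, -0.26], 0]])

```text
t: 33.23
ee_pos: [0.6303, 0.0502, 0.2241]
tool_rot: [0.757, 0.653, 0.002, 0.001]
ft_force: [0.3, -0.0, 0.1]
gripper_width: 0.0853
finger_force: 0.0
```

Request:
jog_arm(deltas=[[1, [0, 0, 0], 0], [1, [0, 0, 0], 0], [1, [0, 0, 0], 0], [1, [0, 0, 0], 0], [1, [0, 0, 0], 0]])

```text
t: 33.65
ee_pos: [0.6281, 0.0507, 0.2192]
tool_rot: [0.757, 0.654, -0.001, -0.001]
ft_force: [-0.4, -0.1, -0.2]
gripper_width: 0.0856
finger_force: 0.0
```

```bash
python3 - <<'E'
from plan import *
plan([(.4122,-.3635,.22,5.2)])
E
```

```text
t 33.65 at [0.6281 0.0507 0.2192] -8.37 w 0.0856
   [-0.2941 -0.1022 -0.0005] yaw -0.0251
   [-0.2851 -0.1251 -0.0005] yaw -0.0251
   [-0.2744 -0.1472 -0.0005] yaw -0.0251
```

Request:
jog_arm(deltas=[[1, [-0.058, -0.02, 0], -0.005], [1, [-0.116, -0.04, 0], -0.01], [1, [-0.174, -0.06, 0], -0.015], [1, [-0.232, -0.08, 0], -0.02], [1, [-0.294, -0.102, 0], -0.025]])

```text
t: 34.07
ee_pos: [0.5561, -0.0881, 0.2199]
tool_rot: [0.73, 0.683, -0.0, -0.0]
ft_force: [-0.2, -0.2, -0.3]
gripper_width: 0.0853
finger_force: 0.0
```

Request:
jog_arm(deltas=[[1, [-0.057, -0.025, 0], -0.005], [1, [-0.114, -0.05, 0], -0.01], [1, [-0.171, -0.075, 0], -0.015], [1, [-0.228, -0.1, 0], -0.02], [1, [-0.285, -0.125, 0], -0.025]])

```text
t: 34.48
ee_pos: [0.4839, -0.2264, 0.22]
tool_rot: [0.703, 0.711, -0.0, -0.001]
ft_force: [0.2, -0.6, 0.3]
gripper_width: 0.0856
finger_force: 0.0
```

Request:
jog_arm(deltas=[[1, [-0.06, -0.032, 0], -0.005], [1, [-0.12, -0.064, 0], -0.01], [1, [-0.18, -0.096, 0], -0.015], [1, [-0.235, -0.125, 0], -0.02], [1, [-0.274, -0.147, 0], -0.025]])

```text
t: 34.9
ee_pos: [0.4107, -0.3658, 0.2202]
tool_rot: [0.676, 0.737, -0.001, -0.0]
ft_force: [-0.3, 0.3, -0.7]
gripper_width: 0.0855
finger_force: 0.0
```

Request:
jog_arm(deltas=[[1, [0, 0, 0], 0], [1, [0, 0, 0], 0], [1, [0, 0, 0], 0], [1, [0, 0, 0], 0], [1, [0, 0, 0], 0]])

```text
t: 35.32
ee_pos: [0.4142, -0.3618, 0.2204]
tool_rot: [0.674, 0.739, 0.0, -0.0]
ft_force: [-0.1, 0.1, -0.0]
gripper_width: 0.0856
finger_force: 0.0
```

```bash
python3 - <<'E'
from plan import *
plan([(.4122,-.3635,.1,5.2)])
E
```

```text
t 35.32 at [ 0.4142 -0.3618  0.2204] 5.28 w 0.0856
   [-0.0031 -0.0042  0.2408] yaw 0.0004
```

Request:
jog_arm(deltas=[[1, [-0.003, -0.004, 0.06], 0], [1, [-0.003, -0.004, 0.12], 0], [1, [-0.003, -0.004, 0.18], 0], [1, [-0.003, -0.004, 0.22], 0], [1, [-0.003, -0.004, 0.242], 0]])

```text
t: 35.73
ee_pos: [0.4108, -0.3626, 0.097]
tool_rot: [0.674, 0.739, -0.0, -0.002]
ft_force: [0.1, 0.5, 0.1]
gripper_width: 0.0855
finger_force: 0.0
```

Request:
jog_arm(deltas=[[1, [0, 0, 0], 0], [1, [0, 0, 0], 0], [1, [0, 0, 0], 0], [1, [0, 0, 0], 0], [1, [0, 0, 0], 0]])

```text
t: 36.15
ee_pos: [0.4122, -0.3654, 0.1011]
tool_rot: [0.675, 0.738, 0.0, 0.001]
ft_force: [0.0, -0.4, 0.1]
gripper_width: 0.0855
finger_force: 0.0
```

Request:
jog_arm(deltas=[[1, [0.004, 0, 0.006], 0], [1, [0.004, 0, 0.006], 0], [0.5, [0.004, 0, 0.006], 0], [0, [0.004, 0, 0.006], 0], [0, [0.004, 0, 0.006], 0]])

```text
t: 36.57
ee_pos: [0.411, -0.3635, 0.0976]
tool_rot: [0.675, 0.738, 0.0, 0.0]
ft_force: [-1.5, 1.4, 5.0]
gripper_width: 0.0604
finger_force: 64.2
```

Request:
jog_arm(deltas=[[0, [0, 0, 0], 0], [0, [0, 0, 0], 0], [0, [0, 0, 0], 0], [0, [0, 0, 0], 0], [0, [0, 0, 0], 0]])

```text
t: 36.98
ee_pos: [0.411, -0.3633, 0.0976]
tool_rot: [0.675, 0.738, 0.0, 0.0]
ft_force: [-1.2, 0.3, 6.0]
gripper_width: 0.0606
finger_force: 64.3
```

```bash
python3 - <<'E'
from plan import *
plan([(.4122,-.3635,.25,5.2),(.619,-.0412,.25,-8.2)])
E
```

```text
t 36.98 at [ 0.411  -0.3633  0.0976] 5.11 w 0.0606
   [-0.0007  0.0023 -0.3048] yaw -0.0005
   [ 0.2015  0.1568 -0.    ] yaw 0.0248
   [ 0.2131  0.1406 -0.    ] yaw 0.0248
   [ 0.2234  0.1236 -0.    ] yaw 0.0248
```

Request:
jog_arm(deltas=[[0, [0, 0, -0.03], 0], [0, [0, 0, -0.09], 0], [0, [0, 0, -0.16], 0], [0, [0, 0, -0.23], 0], [0, [0, 0, -0.305], 0]])

```text
t: 37.4
ee_pos: [0.4103, -0.3624, 0.2501]
tool_rot: [0.675, 0.738, -0.0, -0.001]
ft_force: [0.1, 0.4, -1.5]
gripper_width: 0.0605
finger_force: 65.6
```

Request:
jog_arm(deltas=[[0, [0.025, 0.02, 0], 0.005], [0, [0.065, 0.051, 0], 0.01], [0, [0.11, 0.086, 0], 0.015], [0, [0.155, 0.121, 0], 0.02], [0, [0.201, 0.157, 0], 0.025]])

```text
t: 37.82
ee_pos: [0.4805, -0.2548, 0.2492]
tool_rot: [0.704, 0.71, 0.0, -0.0]
ft_force: [1.8, -0.1, -1.5]
gripper_width: 0.0607
finger_force: 65.6
```

Request:
jog_arm(deltas=[[0, [0.042, 0.028, 0], 0.005], [0, [0.084, 0.056, 0], 0.01], [0, [0.126, 0.084, 0], 0.015], [0, [0.168, 0.112, 0], 0.02], [0, [0.213, 0.14, 0], 0.025]])

```text
t: 38.23
ee_pos: [0.5494, -0.1477, 0.2491]
tool_rot: [0.731, 0.682, -0.0, -0.0]
ft_force: [-0.1, -0.4, -0.3]
gripper_width: 0.0606
finger_force: 65.6
```

Request:
jog_arm(deltas=[[0, [0.052, 0.029, 0], 0.005], [0, [0.105, 0.058, 0], 0.01], [0, [0.155, 0.086, 0], 0.015], [0, [0.195, 0.108, 0], 0.02], [0, [0.223, 0.123, 0], 0.025]])

```text
t: 38.65
ee_pos: [0.6191, -0.038, 0.2486]
tool_rot: [0.756, 0.655, 0.0, -0.001]
ft_force: [-0.3, 0.5, -0.8]
gripper_width: 0.0602
finger_force: 65.6
```

Request:
jog_arm(deltas=[[0, [0, 0, 0], 0], [0, [0, 0, 0], 0], [0, [0, 0, 0], 0], [0, [0, 0, 0], 0], [0, [0, 0, 0], 0]])

```text
t: 39.07
ee_pos: [0.6174, -0.0432, 0.2495]
tool_rot: [0.758, 0.653, 0.0, 0.0]
ft_force: [-1.0, 0.9, -1.2]
gripper_width: 0.0602
finger_force: 65.6
```

```bash
python3 - <<'E'
from plan import *
plan([(.619,-.0413,.105,-8.2)])
E
```

```text
t 39.07 at [ 0.6174 -0.0432  0.2495] -8.52 w 0.0602
   [0.0042 0.0026 0.2891] yaw -0.0018
```

Request:
jog_arm(deltas=[[0, [0.004, 0.002, 0.06], 0], [0, [0.004, 0.002, 0.13], 0], [0, [0.004, 0.002, 0.2], 0], [0, [0.004, 0.002, 0.26], 0], [0, [0.004, 0.002, 0.29], 0]])

```text
t: 39.48
ee_pos: [0.6165, -0.0399, 0.1005]
tool_rot: [0.757, 0.653, -0.002, -0.002]
ft_force: [-0.6, 0.3, -1.7]
gripper_width: 0.0603
finger_force: 65.6
```

Request:
jog_arm(deltas=[[0, [0, 0, 0], 0], [0, [0, 0, 0.003], 0], [0, [0, 0, 0.006], 0], [0, [0, 0, 0.006], 0], [0, [0, 0, 0.006], 0]])

```text
t: 39.9
ee_pos: [0.6204, -0.0398, 0.1029]
tool_rot: [0.757, 0.654, 0.001, 0.001]
ft_force: [-0.2, 0.0, -0.7]
gripper_width: 0.0606
finger_force: 65.6
```

Request:
jog_arm(deltas=[[0, [-0.003, -0.002, 0], 0], [0, [-0.003, -0.002, 0.004], 0], [0, [-0.003, -0.002, 0.008], 0], [0, [-0.003, -0.002, 0.0105], 0], [0, [-0.003, -0.002, 0.0105], 0]])

```text
t: 40.32
ee_pos: [0.6185, -0.0409, 0.0975]
tool_rot: [0.757, 0.654, 0.001, -0.0]
ft_force: [-3.0, 0.7, 8.2]
gripper_width: 0.0605
finger_force: 66.5
```

Contact at the grasp height. Release, rise, back off and check.

Request:
jog_arm(deltas=[[0.9, [0, 0, -0.002], 0], [1, [0, 0, -0.002], 0], [1, [0, 0, -0.002], 0], [1, [0, 0, -0.002], 0], [1, [0, 0, -0.002], 0]])

```text
t: 40.73
ee_pos: [0.6181, -0.0408, 0.0968]
tool_rot: [0.757, 0.654, -0.0, -0.0]
ft_force: [0.4, 0.2, -0.2]
gripper_width: 0.0854
finger_force: 0.0
```

Request:
jog_arm(deltas=[[1, [0, 0, -0.03], 0], [1, [0, 0, -0.09], 0], [1, [0, 0, -0.16], 0], [1, [0, 0, -0.22], 0], [1, [0, 0, -0.28], 0]])

```text
t: 41.15
ee_pos: [0.618, -0.0411, 0.2385]
tool_rot: [0.757, 0.653, 0.0, 0.0]
ft_force: [1.4, 0.9, 0.2]
gripper_width: 0.0851
finger_force: 0.0
```

Request:
jog_arm(deltas=[[1, [-0.05, -0.02, 0], 0], [1, [-0.11, -0.04, 0], 0], [1, [-0.17, -0.06, 0], 0], [1, [-0.23, -0.08, 0], 0], [1, [-0.29, -0.1, 0], 0]])

```text
t: 41.57
ee_pos: [0.5467, -0.1782, 0.237]
tool_rot: [0.757, 0.654, 0.0, 0.0]
ft_force: [1.0, 0.0, -0.2]
gripper_width: 0.0854
finger_force: 0.0
```

Request:
jog_arm(deltas=[[1, [-0.05, -0.02, 0], 0], [1, [-0.11, -0.04, 0], 0], [1, [-0.17, -0.06, 0], 0], [1, [-0.22, -0.08, 0], 0], [1, [-0.26, -0.09, 0], 0]])

```text
t: 41.98
ee_pos: [0.4818, -0.3017, 0.2372]
tool_rot: [0.758, 0.652, -0.0, -0.0]
ft_force: [0.2, -0.1, -0.8]
gripper_width: 0.0855
finger_force: 0.0
```

Request:
jog_arm(deltas=[[1, [0, 0, 0], 0], [1, [0, 0, 0], 0], [1, [0, 0, 0], 0], [1, [0, 0, 0], 0], [1, [0, 0, 0], 0]])

```text
t: 42.4
ee_pos: [0.485, -0.2977, 0.2368]
tool_rot: [0.756, 0.655, 0.0, -0.0]
ft_force: [0.2, 0.2, 0.9]
gripper_width: 0.0854
finger_force: 0.0
```

```bash
python3 - <<'E'
from plan import *
from m import cen
t=grab('top');s=grab('side')
old=cv2.imread('pics/top0.png')[:,:,::-1]; o={**t,'image':old}
red=lambda r,g,b:(r>60)&(g<40)&(r-g>50)
kn=lambda r,g,b:(r>160)&(g>155)&(b>140)
for n,c,b in(('lid',red,(255,140,285,175)),('knob',kn,(224,136,252,168))):
    for d in(o,t): p=cen(d,b,c)[0];print(n,p,onz(d,*p,.105))
w=lambda r,g,b:(r>190)&(b>190)
a=cen(t,(140,210,170,245),w)[0];b=cen(s,(180,120,215,150),w)[0];print('small',tri(t,a,s,b))
plan([])
im=np.zeros((480,800,3),np.uint8)
im[:400,:400]=cv2.resize(s['image'][105:235,155:345],(400,274),interpolation=2).__class__((400,400,3),np.uint8)*0
im[:274,:400]=cv2.resize(s['image'][105:235,155:345],(400,274),interpolation=2)
im[:,400:]=cv2.resize(t['image'][100:280,100:400],(400,240),interpolation=2).repeat(2,0)[:0:1].sum() if 0 else 0
im[:240,400:]=cv2.resize(t['image'][100:280,100:400],(400,240),interpolation=2)
cv2.imwrite('pics/z.png',im[:280,:,::-1])
E
```

```text
lid [269.32428356 157.1503268 ] [ 0.61527437 -0.04093701  0.105     ]
lid [269.30614158 158.10548523] [ 0.61240841 -0.04093093  0.105     ]
knob [237.71913161 151.16598824] [0.63114896 0.05249882 0.105     ]
knob [237.55629139 151.09713024] [0.63134537 0.05298418 0.105     ]
small (array([0.39711396, 0.313263  , 0.06867537]), np.float64(0.0007910115138606233))
t 42.5 at [ 0.4848 -0.2981  0.2369] -8.26 w 0.0856
```

View pics/z.png

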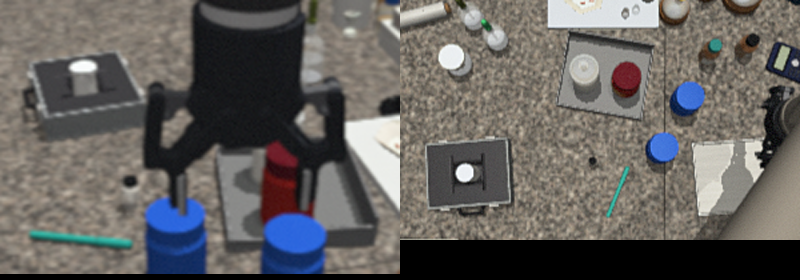

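The final view shows the small jar seated in the case at (465,172), the knob jar at (584,72) and the red jar at (626,77), both upright in the rack. The mask positions match the start to within about 3 mm, and the gripper is clear of everything.

```bash
python3 -c "
from bench import job_done
print(job_done())"
```

```text
the job is handed in; nothing more can be done
None
```

The job is handed in at about 42 s on the robot's clock: the small jar is pressed fully into the foam pocket, and both larger jars stand upright in the storage tray within about 3 mm of where they started.

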